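# Turn in the soaking pan's handle and find its lid

### The arm

A 6-joint arm with a two-finger parallel gripper is mounted at the origin on a cart in front of the work surface, level with it; the furniture and walls round the work are solid. World frame = base frame: x ahead of the robot, y to its left, z up, the work surface at z = 0. Lengths are in m, angles in rad, forces in N, time in s.
With the tool pointing down it reaches from about 0.375 to 0.975 m from the base axis. Payload 3.8 kg.
Tool frame: the origin (TCP) lies where the fingers leave the gripper's body, on its centre line; the fingertips stand 73 mm ahead of it and the grasp point (between the pads) lies 54 mm ahead of it; z points along the fingers, y is the line along which they close (so a half turn about z gives the same grasp; the last joint's range is limited). The gripper opens to 85 mm and grips with 20 to 120 N. Pads are 22 mm wide; open, the fingers measure 114 mm over their backs; the gripper's body (76 mm by 85 mm) begins 54 mm behind the grasp point. The pads swing forward as they close: fully open they stand 13 mm farther back than shut.
Start: joints at [1.074, 0.264, 1.604, -0, 1.274, -0.037], TCP at [0.3, 0.605, 0.304] pointing down, gripper open.
Joint ranges: [-2.63, 2.63], [-0.94, 2.18], [0.31, 2.57], [-1.31, 4.45], [0, 2.66], [-2.55, 2.55]. Speed limits (rad/s): [2.57, 2.57, 3.14, 3.14, 3.14, 3.14].

### API

Orientations are given as a rotation vector (axis times angle).
In Python, from workcell import read_state, viewer, bot gives the robot as it stands.
- The arm moves only by the tool jog_arm, never from a script. Its argument "increments" is a list that holds one entry, the list of rows, each a list of 7 numbers: the shift along the tool's x, y, z in units of 30 mm (1.0 is 30 mm), then the turn, a rotation vector about the tool's x, y, z in units of 6 degrees (1.0 is 6 degrees), then the opening, from -1 (shut) to 1 (fully open). A call has exactly 5 rows; each row shifts and turns the commanded pose from where the row before left it, along the tool's axes as they then stand; what a row does not reach is not made up. A row lasts 1/12 s, in which the tool goes at most 41.7 mm and 7.16 degrees, less where a joint would pass 70% of its speed; a pose out of reach is approached as far as the arm can. A call is refused whole if a number of a shift passes 1 or a number of a turn 1, either way. A call with a gripper value outside its range is refused whole. The fingers move at their own pace and stop on an object; "force" is the grip in N (left out, the last holds). Time passes only in rows, so rows that do not move let the fingers close, or fill a call up. It gives the time, the measured TCP pose, the force, the opening and the grip force at its end, in the units of the state.
- read_state(): the state, without advancing time (a new reading comes with each control period).
- viewer.read_camera(name): name is "scene" or "top"; returns (picture, depth): 420x560x3 uint8, blue, green, red; 420x560 float32, m along the optical axis (not along the pixel's ray), 0 where there is no reading.
- viewer.camera_params(name): a dict with "fx", "fy", "cx", "cy" (pixels), "k1" (the pictures are not rectified: a ray, as slopes to the right and down, at radius r is drawn at 1 + k1 r^2 times it, then the intrinsics apply), "R" (3x3) and "t" (3): a world point X has camera coordinates R X + t. Camera axes: x right, y down, z forward; pixel columns grow to the right and rows downward; lengths in m; the calibration is good to about 2 mm. A picture is of the moment at which its call begins. camera_params takes no time and is no camera call.
- bot.finish_job(): hands the job in; it is judged then, once.
The state is a dict: "time": time; "q": joint angles; "joint_vel": joint speeds; "joint_torque": joint torques, N m; "tool_pos": TCP position; "tcp_rot": TCP orientation; "wrist_force": force on the tool from outside, world axes, zero at the start; "torque": the same for the moment, N m; "width": opening from 0.0 (shut) to 1.0 (fully open); "grip_force": force on a finger pad.
Only numpy, scipy, OpenCV 4.12 (cv2) and the standard library are available. Lean on these libraries where they do the work, as an engineer would, in place of code of your own. Each camera call takes 0.05 s, during which the arm holds its last target. There are 200 camera calls.

### The job

On the sloping soaking stand, the handle of the middle pan sticks out sideways over the pan beside it: swing it inward, up the slope, until it rests against its stop post, without pressing on the two low pans. Then cover the middle pan with whichever of the two look-alike lids drops fully home into its rim; try them gently, without forcing them, and leave the lid that does not fit lying flat, grip up, on the worktop. Do not disturb the small bottle and the cup standing nearby.

Things in the scene. Friction and masses are not known exactly. Their poses are not given: they have to be found in the camera images.
- pan (a joint): turn of the middle pan (rad) about the axis of its mouth. 0: handle against its stop (hard end), pointing straight up the slope away from the robot; grows as the handle swings left and down the slope (anticlockwise from above), up to 2.5. The pan cannot be lifted out; it turns stiffly (0.2 N m, about 2 N at the handle) and stays where it is left.
- pan_rim (a point): centre of the mouth of the middle pan (round, steel, 88 mm outside, 80 mm inside, 55 mm high), in the rim plane. z: out of the mouth, square to the deck, leaning 25 degrees from vertical towards the robot; x: outward along the handle (turns with the pan); up the slope = x turned about z by minus the joint value. The deck's face is 61 mm below the rim plane.
- pan_handle (a point): point on the axis of the pan's round black handle (12 mm thick), 105 mm out from the pan's axis, 13 mm below the rim plane; axes as pan_rim. The handle runs nearly level with the deck from 72 to 138 mm out; nearer the pan it drops 7 mm. Stop post on the deck: 10 mm thick, 52 mm high, 112 mm up the slope from the pan's axis, just right of the handle's resting place.
- stand: steel stand carrying three pans, fixed to the worktop. Origin on the worktop under the middle of the deck, x level in the direction in which the deck rises, y to its left, z up. Deck 250 mm along the slope, 270 mm wide, sloping 25 degrees up away from the robot, with a wire border 7 mm high; its face is 155 mm above the origin at the middle, 102 mm at the front edge, 208 mm at the back.
- pan_left: low open steel pan, 70 mm across and 22 mm high, fixed on the deck 94 mm to the left of the middle pan and 10 mm down the slope; origin at the centre of its underside, z square to the deck. The handle passes about 20 mm above its rim.
- pan_right: the same low pan, 94 mm to the right of the middle pan
- lid_a: One of two look-alike lids: round, steel, 102 mm across, 44 mm high, with an upright black bar grip, 16 mm thick (along the lid's x), 44 mm long (its y), from 12 to 44 mm above the origin. Origin: centre of the underside; z up through the grip. 0.08 to 0.15 kg. Starts flat on the worktop, grip up, left or right of the stand. A skirt (97 mm inside) hides a plug underneath, 8 mm deep.
- lid_b: The other lid, outwardly the same as lid_a in all; which fits must be found by trying. The fitting plug (play 2.5 mm all round, lower edge chamfered 3 mm) enters the mouth until the cap lies on the rim, origin 8 mm below the rim plane. The other plug is 3 mm too big in radius: that lid stops with its origin level with the rim plane, and slides off the slope if let go.
- polish: small nail-polish bottle standing on the worktop, 31 mm across, 79 mm high, beyond the left lid; origin at the centre of its underside
- cup: small white mixing cup standing on the worktop, 42 mm across, 32 mm high, beyond the right lid; origin at the centre of its underside
There are look-alikes about, which are no part of the job. Leave any orange or yellow look-alike of the lid_b alone. Leave any green look-alike of the lid_a alone.

How it is judged:
By the outcome, as a careful person would: the job done as asked, in the order asked, and still so for the second after the job is handed in, with the robot touching nothing.
It also fails if it takes over 72 s, if anything falls off the work surface, if the arm or the gripper's body presses on something with over 40 N, if the wrist force passes 120 N, or if a joint passes its speed limit or range.

## Working session

There is one attempt and no reset: what is moved stays moved. The work goes in short steps, Python scripts to look and compute and a tool call to move; the robot and the scene stay as the last step left them, time stands still between calls to the robot, and variables do not carry over. Pictures are saved under pics/ and viewed, at most 10 in all, crops included, and the job is handed in when it is done.

Besides the shell and the picture viewer there is one more tool, called after ">>>" by a JSON object that holds its "api" and its "payload", one argument or row to a line. jog_arm: Moves the arm, as the interface text tells. Its arguments: {"type":"object","properties":{"increments":{"type":"array","items":{"type":"array","items":{"type":"array","items":{"type":"number"}}}},"force":{"type":"number"}},"required":["increments"]}

```bash
mkdir -p pics; ls; cat > h.py <<'E'
import numpy as np, cv2
from workcell import read_state, viewer, bot
from scipy.spatial.transform import Rotation as R
def cloud(name):
    im,d=viewer.read_camera(name); p=viewer.camera_params(name)
    h,w=d.shape; u,v=np.meshgrid(np.arange(w),np.arange(h))
    K=np.array([[p['fx'],0,p['cx']],[0,p['fy'],p['cy']],[0,0,1.]])
    pts=cv2.undistortPoints(np.stack([u,v],-1).reshape(-1,1,2).astype(np.float64),K,np.array([p['k1'],0,0,0,0.])).reshape(h,w,2)
    c=np.dstack([pts*d[...,None],d]); X=(c-np.array(p['t']))@np.array(p['R'])
    X[d==0]=np.nan
    return im,X
E
python3 - <<'E'
from h import *
for n in ('scene','top'):
    im,X=cloud(n); cv2.imwrite(f'pics/{n}0.png',im); np.savez(f'{n}0.npz',im=im,X=X)
    p=viewer.camera_params(n); print(n,-np.array(p['R']).T@np.array(p['t']),p['fx'],p['k1'])
print(read_state())
E
```

```text
pics
scene [ 0.76599248 -0.57861791  1.3289152 ] 413.50142633078616 0.036518159831785524
top [ 5.41121081e-04 -7.88390050e-02  1.71264730e+00] 480.27548915824934 0.047938381861081736
{'time': 0.1, 'q': array([ 1.07407585e+00,  2.64717097e-01,  1.60526960e+00, -3.83420284e-06,
        1.27368334e+00, -3.69066260e-02]), 'joint_vel': array([-0.00131882, -0.00195317, -0.00206373,  0.00098437, -0.00112426,
       -0.00118431]), 'joint_torque': array([-5.57160445e-05, -5.16705179e+01, -3.68592131e+01, -5.81150948e-05,
        6.30834125e-03,  1.64218591e-06]), 'tool_pos': array([0.29931106, 0.60443064, 0.30264252]), 'tcp_rot': array([-0.71580171, -3.05839884,  0.00314864]), 'wrist_force': array([-0.14908013, -0.11783   ,  0.84547568]), 'torque': array([-0.01782351, -0.00962913,  0.01202705]), 'grip_force': 0.0, 'width': 0.999620649628744}
```

View pics/scene0.png

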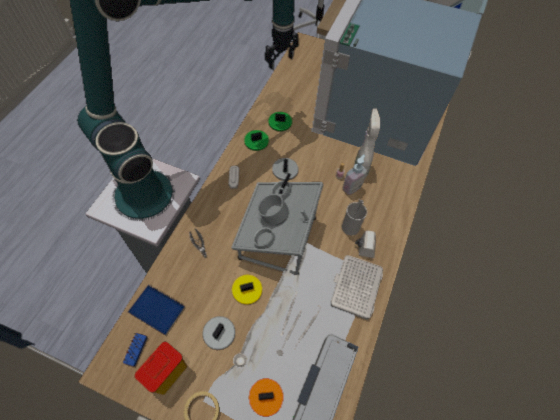

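View pics/top0.png

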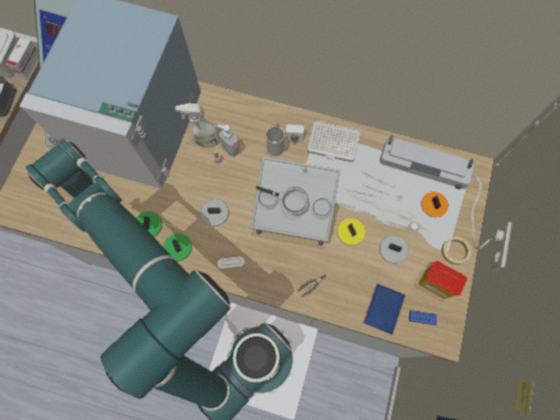

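The scene view shows steel lids at (285,168) left and (219,333) right. Look-alikes to ignore are green (257,140) and (281,121), yellow (247,289) and orange (266,397). The stand's middle pan is at (272,208), with its handle at (286,184) pointing left over the left pan. The cup is at (240,360) and the polish bottle at about (340,172). In the top view the steel lids are at (215,212) and (394,249).

```bash
cat > m.py <<'E'
from h import *
S=np.load('scene0.npz');T=np.load('top0.npz')
ims,Xs=S['im'],S['X'];imt,Xt=T['im'],T['X']
def sel(X,im,u,v,r):
    s=np.s_[v-r:v+r+1,u-r:u+r+1]; return X[s].reshape(-1,3),im[s].reshape(-1,3).astype(int)
def grip(X,im,u,v,r,name):
    P,C=sel(X,im,u,v,r); g=(C.max(1)<60)&(P[:,2]>.03)&(P[:,2]<.06)
    q=P[g]; c=q[:,:2].mean(0); w,V=np.linalg.eigh(np.cov((q[:,:2]-c).T)); 
    k=(P[:,2]>.006)&(P[:,2]<.03)&(np.linalg.norm(P[:,:2]-c,axis=1)<.065)
    cc,rad=cv2.minEnclosingCircle(P[k][:,:2].astype(np.float32)*1000)
    print(name,g.sum(),'grip c',c.round(4),'top z',np.median(q[:,2]).round(3),'ang',np.degrees(np.arctan2(V[1,1],V[0,1])).round(1),'ext',np.sqrt(w*12).round(3),'cap',k.sum(),np.round(cc,1),round(rad,1),'capz',np.median(P[k][:,2]).round(4))
grip(Xs,ims,285,168,22,'L s');grip(Xt,imt,215,212,20,'L t')
grip(Xs,ims,219,333,22,'R s');grip(Xt,imt,394,249,20,'R t')
for n,X,im,(u,v) in (('cup s',Xs,ims,(240,360)),('cup t',Xt,imt,(414,226)),('pol s',Xs,ims,(340,172)),('pol t',Xt,imt,(217,157))):
    P,C=sel(X,im,u,v,11); k=P[:,2]>.015; print(n,k.sum(),P[k].mean(0).round(3),P[k].max(0).round(3),P[k].min(0).round(3))
print('deck pt',Xt[230,270],Xs[235,255])
E
python3 m.py
python3 - <<'E'
import cv2
a=cv2.imread('pics/scene0.png')[140:280,220:340]; b=cv2.imread('pics/top0.png')[140:260,190:350]
a=cv2.resize(a,(480,560),interpolation=cv2.INTER_CUBIC);cv2.imwrite('pics/c1.png',a)
E
```

```text
L s 33 grip c [0.446 0.316] top z 0.042 ang 112.3 ext [0.012 0.044] cap 373 [445.9 319.6] 53.6 capz 0.0113
L t 12 grip c [0.436 0.313] top z 0.042 ang 109.7 ext [0.006 0.039] cap 491 [435.9 312.5] 62.4 capz 0.0123
R s 69 grip c [ 0.4996 -0.3492] top z 0.042 ang 86.3 ext [0.014 0.042] cap 734 [ 495.7 -343.8] 55.7 capz 0.0109
R t 33 grip c [ 0.4907 -0.3467] top z 0.041 ang 85.2 ext [0.01  0.036] cap 569 [ 491.2 -345.3] 63.2 capz 0.0119
cup s 144 [ 0.596 -0.398  0.024] [ 0.617 -0.375  0.038] [ 0.576 -0.421  0.015]
cup t 94 [ 0.6   -0.401  0.025] [ 0.626 -0.364  0.041] [ 0.575 -0.424  0.015]
pol s 163 [0.672 0.346 0.069] [0.707 0.389 0.116] [0.636 0.305 0.017]
pol t 100 [0.653 0.368 0.045] [0.698 0.39  0.095] [0.63  0.333 0.015]
deck pt [0.40691395 0.08876719 0.11317422] [ 0.49297916 -0.05564109  0.15187051]
```

View pics/c1.png

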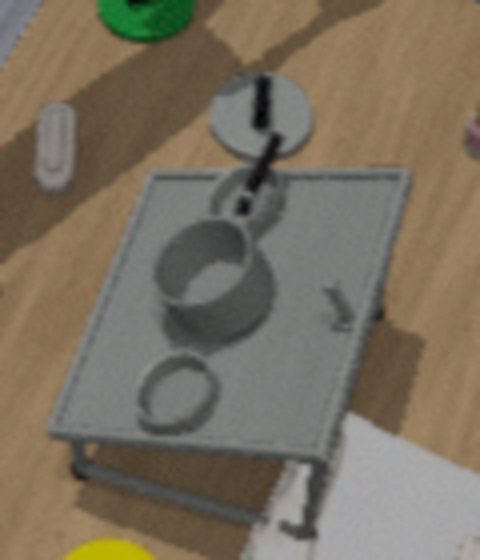

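The crop shows the middle pan with its rim ellipse at about (203,263). Its handle runs from (243,205) to (278,140) over the left pan, and the stop post is at about (338,305), up the slope. Next I'll fit these more precisely.

```bash
cat >> h.py <<'E'
def ortho(im,name,f,U,V):
    """sample image at world points f(U,V)"""
    p=viewer.camera_params(name); K=np.array([[p['fx'],0,p['cx']],[0,p['fy'],p['cy']],[0,0,1.]])
    W=f(U,V).reshape(-1,3)
    q,_=cv2.projectPoints(W,cv2.Rodrigues(np.array(p['R']))[0],np.array(p['t'],float),K,np.array([p['k1'],0,0,0,0.]))
    m=q.reshape(U.shape+(2,)).astype(np.float32)
    return cv2.remap(im,m[...,0],m[...,1],cv2.INTER_LINEAR)
def blob(mask,U,V):
    n,l,s,c=cv2.connectedComponentsWithStats(mask.astype(np.uint8)); k=1+np.argmax(s[1:,4]); g=l==k
    P=np.c_[U[g],V[g]]; c=P.mean(0); w,E=np.linalg.eigh(np.cov((P-c).T)); return c,np.sqrt(w*12),np.degrees(np.arctan2(E[1,1],E[0,1]))%180
E
cat > m2.py <<'E'
from h import *
D={n:np.load(n+'0.npz') for n in('scene','top')}
for nm,c0 in (('L',(.444,.317)),('R',(.496,-.346))):
  for n in D:
    U,V=np.meshgrid(np.arange(c0[0]-.07,c0[0]+.07,.0005),np.arange(c0[1]-.07,c0[1]+.07,.0005),indexing='ij')
    im=ortho(D[n]['im'],n,lambda a,b:np.dstack([a,b,0*a+.006]),U,V)
    hsv=cv2.cvtColor(im,cv2.COLOR_BGR2HSV); c,e,a=blob(cv2.morphologyEx(((hsv[...,1]<60)|(hsv[...,2]<50)).astype(np.uint8),cv2.MORPH_OPEN,np.ones((15,15))),U,V); print(nm,n,'cap',c.round(4),(e/np.sqrt(12)*4).round(3))
    im=ortho(D[n]['im'],n,lambda a,b:np.dstack([a,b,0*a+.028]),U,V)
    c,e,a=blob((im.max(2)<65)&(np.hypot(U-c[0],V-c[1])<.035),U,V); print('   grip',c.round(4),e.round(3),a.round(1))
# deck
for n in D:
    X=D[n]['X'].reshape(-1,3); C=D[n]['im'].reshape(-1,3).astype(int)
    m=(abs(X[:,0]-.53)<.16)&(abs(X[:,1]-.03)<.17)&(X[:,2]>.08)&(X[:,2]<.3); P=X[m];C=C[m]
    rng=np.random.default_rng(0);best=0
    for _ in range(500):
        q=P[rng.choice(len(P),3,False)]; nn=np.cross(q[1]-q[0],q[2]-q[0]); nn/=np.linalg.norm(nn)+1e-12; nn*=np.sign(nn[2])
        if nn[2]<.85: continue
        s=abs((P-q[0])@nn)<.004
        if s.sum()>best: best=s.sum();S=s
    for _ in range(3):
        o=P[S].mean(0); nn=np.linalg.svd(P[S]-o)[2][2]; nn*=np.sign(nn[2]); S=abs((P-o)@nn)<.004
    up=np.array([-nn[0],-nn[1],0]); up=up/np.linalg.norm(up); yaw=np.arctan2(up[1],up[0])
    print(n,'deck n',nn.round(4),'tilt',np.degrees(np.arccos(nn[2])).round(2),'yaw',np.degrees(yaw).round(2),'rms',((P[S]-o)@nn).std().round(4),S.sum())
    n25=np.array([-np.sin(np.radians(25))*np.cos(yaw),-np.sin(np.radians(25))*np.sin(yaw),np.cos(np.radians(25))])
    h=(P-o)@nn; ex=np.array([np.cos(yaw)*nn[2],np.sin(yaw)*nn[2],np.hypot(nn[0],nn[1])]); ey=np.cross(nn,ex)
    Q=np.c_[(P-o)@ex,(P-o)@ey]
    box=cv2.minAreaRect((Q[abs(h)<.01]*1000).astype(np.float32)); print(' box mm',np.round(box[0],1),np.round(box[1],1),round(box[2],1)); 
    bc=o+ex*box[0][0]/1000+ey*box[0][1]/1000; print(' deck centre',bc.round(4))
    r=(h>.052)&(h<.07)&(C.max(1)>60); c=Q[r]
    for _ in range(4):
        A=np.c_[2*c,np.ones(len(c))]; s=np.linalg.lstsq(A,(c**2).sum(1),rcond=None)[0]; rr=np.sqrt(s[2]+s[:2]@s[:2]); c=Q[r]; c=c[abs(np.hypot(*(c-s[:2]).T)-rr)<.008]
    pc=o+ex*s[0]+ey*s[1]+nn*.061; print(' rim',pc.round(4),'r',rr.round(4),len(c),'in deck',s[:2].round(4))
    hd=(C.max(1)<55)&(h>.03)&(h<.075); q=Q[hd]-s[:2]; print(' handle',hd.sum(),'ang from up',np.degrees(np.arctan2(np.median(q[:,1]),np.median(q[:,0]))).round(1),np.hypot(*q.T).min().round(3),np.hypot(*q.T).max().round(3),'h',np.median(h[hd]).round(4))
    po=(h>.03)&(h<.06)&(np.hypot(*(Q-s[:2]).T)>.09)&(np.hypot(*(Q-s[:2]).T)<.13)&(Q[:,0]-s[0]>.07); print(' post',po.sum(),(Q[po]-s[:2]).mean(0) if po.any() else '')
E
python3 m2.py
```

```text
L scene cap [0.4505 0.3107] [0.1   0.148]
   grip [0.4463 0.3165] [0.014 0.054] 110.2
L top cap [0.4418 0.3191] [0.106 0.109]
   grip [0.4402 0.3179] [0.012 0.036] 105.3
R scene cap [ 0.497  -0.3469] [0.103 0.105]
   grip [ 0.4984 -0.3478] [0.019 0.042] 88.0
R top cap [ 0.4956 -0.35  ] [0.107 0.109]
   grip [ 0.4946 -0.3496] [0.013 0.035] 86.6
scene deck n [-0.4165 -0.0427  0.9081] tilt 24.75 yaw 5.86 rms 0.0019 3165
 box mm [-14.8  10.8] [257.  271.5] 0.4
 deck centre [0.5286 0.0356 0.1549]
 rim [0.5077 0.0471 0.213 ] r 0.0489 101 in deck [-0.0083  0.0243]
 handle 48 ang from up 82.1 0.047 0.121 h 0.0515
 post 23 [ 0.10702027 -0.02594989]
top deck n [-0.4181 -0.0478  0.9071] tilt 24.89 yaw 6.52 rms 0.0022 3113
 box mm [-3.2  1. ] [269.8 250.4] 89.7
 deck centre [0.5272 0.0358 0.1555]
 rim [0.5166 0.0647 0.2193] r 0.064 36 in deck [0.0171 0.031 ]
  return _methods._mean(a, axis=axis, dtype=dtype,
  ret = ret.dtype.type(ret / rcount)
Traceback (most recent call last):
  File "m2.py", line 33, in <module>
    hd=(C.max(1)<55)&(h>.03)&(h<.075); q=Q[hd]-s[:2]; print(' handle',hd.sum(),'ang from up',np.degrees(np.arctan2(np.median(q[:,1]),np.median(q[:,0]))).round(1),np.hypot(*q.T).min().round(3),np.hypot(*q.T).max().round(3),'h',np.median(h[hd]).round(4))
                                                                                                                                                                  ~~~~~~~~~~~~~~~~~~^^
ValueError: zero-size array to reduction operation minimum which has no identity
```

```bash
cat >> h.py <<'E'
YAW=np.radians(6.2);t=np.radians(25);O=np.array([.528,.0357,.155])
EX=np.array([np.cos(YAW)*np.cos(t),np.sin(YAW)*np.cos(t),np.sin(t)]);NZ=np.array([-np.cos(YAW)*np.sin(t),-np.sin(YAW)*np.sin(t),np.cos(t)]);EY=np.cross(NZ,EX)
def deckpt(a,b,h): return O+np.multiply.outer(a,EX)+np.multiply.outer(b,EY)+h*NZ
def deckortho(im,n,h,s=.0005):
    A,B=np.meshgrid(np.arange(.15,-.15,-s),np.arange(.15,-.15,-s),indexing='ij')
    return ortho(im,n,lambda a,b:deckpt(a,b,h),A,B)
E
python3 - <<'E'
from h import *
o=[]
for h in(.061,.048):
    r=[]
    for n in('scene','top'):
        im=deckortho(np.load(n+'0.npz')['im'],n,h,.001)
        for k in range(0,300,50): cv2.line(im,(k,0),(k,299),(0,0,255) if k==150 else (0,200,255),1);cv2.line(im,(0,k),(299,k),(0,0,255) if k==150 else (0,200,255),1)
        r.append(im)
    o.append(np.hstack(r))
cv2.imwrite('pics/o1.png',np.vstack(o))
E
```

```text
(no output)
```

View pics/o1.png

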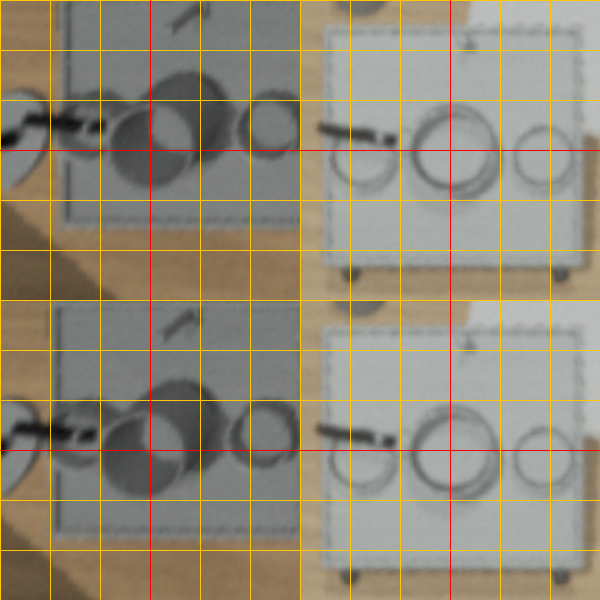

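In the deck-aligned view the rim circle centres at about (151,146) from the scene camera and (454,148) from the top camera. That puts the pan axis about 3 mm up-slope and 2 mm right of the deck centre. The handle runs from about (97,435) to (15,428), so it sits at roughly 82° from up-slope. The stop post is at about (468,345).

```bash
cat >> h.py <<'E'
PC=(.003,-.002)  # pan axis in deck coords
def tilt_rot(yaxis_az):  # tool z=-NZ, tool y at deck angle (rad, from up-slope, ccw)
    y=np.cos(yaxis_az)*EX+np.sin(yaxis_az)*EY; z=-NZ; return R.from_matrix(np.c_[np.cross(y,z),y,z])
def down_rot(az):
    y=np.array([np.cos(az),np.sin(az),0]);z=np.array([0,0,-1.]); return R.from_matrix(np.c_[np.cross(y,z),y,z])
def rows(p,r,n,g,start=None):
    """print rows from current (or start) pose to (p,r) in n rows; returns end pose"""
    if start is None: s=read_state(); start=(np.array(s['tool_pos']),R.from_rotvec(s['tcp_rot']))
    p0,r0=start; dv=(r0.inv()*r).as_rotvec(); out=[]
    print('dist mm',np.linalg.norm(p-p0)*1e3//1,'turn',np.degrees(np.linalg.norm(dv)).round(1))
    cp,cr=p0,r0
    for i in range(n):
        tp=p0+(p-p0)*(i+1)/n; tr=r0*R.from_rotvec(dv*(i+1)/n)
        row=np.r_[cr.inv().apply(tp-cp)/.03,(cr.inv()*tr).as_rotvec()/np.radians(6)].round(2)
        cp=cp+cr.apply(row[:3]*.03); cr=cr*R.from_rotvec(row[3:]*np.radians(6)); out.append(row.tolist()+[g])
    for i in range(0,n,5): print(str(out[i:i+5]).replace(' ',''))
    return cp,cr
def panpt(th,x,y,h):
    rad=np.cos(th)*EX+np.sin(th)*EY; tan=np.sin(th)*EX-np.cos(th)*EY
    return deckpt(PC[0],PC[1],h)+x*rad+y*tan
E
python3 - <<'E'
from h import *
th=np.radians(82.5); r=tilt_rot(th-np.pi/2)
p=panpt(th,.112,-.040,.175); print(p, panpt(th,.112,0,.048),panpt(0,0,0,.061))
e=rows(p,r,20,-1)
p2=panpt(th,.112,-.035,.107); print(p2); rows(p2,r,5,-1,(p,r))
E
```

```text
[0.42227691 0.13914993 0.30428984] [0.51193131 0.14363775 0.20594886] [0.50529009 0.03122115 0.21155263]
dist mm 481.0 turn 69.1
[[-0.53,-0.6,-0.0,-0.2,-0.09,0.53,-1],[-0.56,-0.58,-0.01,-0.2,-0.09,0.53,-1],[-0.59,-0.54,-0.02,-0.2,-0.1,0.54,-1],[-0.62,-0.51,-0.01,-0.2,-0.09,0.53,-1],[-0.65,-0.47,-0.03,-0.2,-0.09,0.53,-1]]
[[-0.67,-0.43,-0.03,-0.2,-0.09,0.53,-1],[-0.7,-0.4,-0.03,-0.2,-0.1,0.54,-1],[-0.72,-0.35,-0.02,-0.2,-0.09,0.53,-1],[-0.74,-0.31,-0.03,-0.2,-0.09,0.53,-1],[-0.75,-0.27,-0.03,-0.2,-0.09,0.53,-1]]
[[-0.77,-0.23,-0.03,-0.2,-0.09,0.54,-1],[-0.78,-0.19,-0.02,-0.2,-0.1,0.53,-1],[-0.79,-0.14,-0.02,-0.2,-0.09,0.53,-1],[-0.8,-0.09,-0.02,-0.2,-0.09,0.53,-1],[-0.8,-0.05,-0.01,-0.2,-0.09,0.54,-1]]
[[-0.8,-0.01,0.0,-0.2,-0.1,0.53,-1],[-0.8,0.04,0.01,-0.2,-0.09,0.53,-1],[-0.8,0.08,0.02,-0.2,-0.09,0.53,-1],[-0.79,0.13,0.02,-0.2,-0.09,0.54,-1],[-0.78,0.17,0.04,-0.2,-0.09,0.53,-1]]
[0.45538384 0.14209002 0.24475592]
dist mm 68.0 turn 0.0
[[-0.0,0.03,0.45,0.0,0.0,0.0,-1],[0.0,0.04,0.46,0.0,0.0,0.0,-1],[-0.0,0.03,0.45,0.0,0.0,0.0,-1],[-0.0,0.03,0.45,0.0,0.0,0.0,-1],[-0.0,0.04,0.46,0.0,0.0,0.0,-1]]
```

>>> {"api": "jog_arm", "payload": {
  "increments": [
    [[-0.53,-0.6,0,-0.2,-0.09,0.53,-1],[-0.56,-0.58,-0.01,-0.2,-0.09,0.53,-1],[-0.59,-0.54,-0.02,-0.2,-0.1,0.54,-1],[-0.62,-0.51,-0.01,-0.2,-0.09,0.53,-1],[-0.65,-0.47,-0.03,-0.2,-0.09,0.53,-1]]
  ]
}}

```text
time: 0.52
tool_pos: [0.3301, 0.4871, 0.3033]
tcp_rot: [1.111, 2.859, 0.138]
wrist_force: [0.2, 0.0, -0.8]
width: 0.298
grip_force: 0.0
```

>>> {"api": "jog_arm", "payload": {
  "increments": [
    [[-0.67,-0.43,-0.03,-0.2,-0.09,0.53,-1],[-0.7,-0.4,-0.03,-0.2,-0.1,0.54,-1],[-0.72,-0.35,-0.02,-0.2,-0.09,0.53,-1],[-0.74,-0.31,-0.03,-0.2,-0.09,0.53,-1],[-0.75,-0.27,-0.03,-0.2,-0.09,0.53,-1]]
  ]
}}

```text
time: 0.93
tool_pos: [0.361, 0.371, 0.3037]
tcp_rot: [1.462, 2.608, 0.269]
wrist_force: [-0.5, -0.8, -0.3]
width: -0.0
grip_force: 0.0
```

>>> {"api": "jog_arm", "payload": {
  "increments": [
    [[-0.77,-0.23,-0.03,-0.2,-0.09,0.54,-1],[-0.78,-0.19,-0.02,-0.2,-0.1,0.53,-1],[-0.79,-0.14,-0.02,-0.2,-0.09,0.53,-1],[-0.8,-0.09,-0.02,-0.2,-0.09,0.53,-1],[-0.8,-0.05,-0.01,-0.2,-0.09,0.54,-1]]
  ]
}}

```text
time: 1.35
tool_pos: [0.3916, 0.2546, 0.3042]
tcp_rot: [1.769, 2.31, 0.389]
wrist_force: [-0.5, -0.5, 0.4]
width: 0.005
grip_force: 0.0
```

>>> {"api": "jog_arm", "payload": {
  "increments": [
    [[-0.8,-0.01,0.0,-0.2,-0.1,0.53,-1],[-0.8,0.04,0.01,-0.2,-0.09,0.53,-1],[-0.8,0.08,0.02,-0.2,-0.09,0.53,-1],[-0.79,0.13,0.02,-0.2,-0.09,0.54,-1],[-0.78,0.17,0.04,-0.2,-0.09,0.53,-1]]
  ]
}}

```text
time: 1.77
tool_pos: [0.4223, 0.1385, 0.3043]
tcp_rot: [2.027, 1.976, 0.497]
wrist_force: [0.3, 0.0, -0.2]
width: -0.001
grip_force: 0.0
```

```bash
python3 - <<'E'
from h import *
th=np.radians(82.5); r=tilt_rot(th-np.pi/2)
s=read_state();print(s['tool_pos'],s['q'],s['wrist_force'])
rows(panpt(th,.112,-.036,.108),r,5,-1)
im,X=cloud('scene');o=deckortho(im,'scene',.048)
cv2.imwrite('pics/p2.png',np.hstack([o[100:500],cv2.resize(im[120:300,200:320],(267,400))]) if 0 else cv2.resize(im[120:300,190:350],(710,800))[:600])
E
```

```text
[0.42226858 0.13850747 0.30433156] [ 0.3136247  -0.42601239  2.28918301 -0.11338937  0.8518204   0.39560073] [ 0.28061568  0.02913531 -0.15380856]
dist mm 67.0 turn 0.2
[[0.0,0.03,0.45,0.0,-0.0,-0.01,-1],[0.01,0.02,0.44,0.0,-0.01,-0.0,-1],[0.0,0.03,0.45,0.01,0.0,-0.01,-1],[0.01,0.02,0.45,-0.0,-0.0,-0.01,-1],[-0.0,0.03,0.45,0.0,-0.0,-0.0,-1]]
```

>>> {"api": "jog_arm", "payload": {
  "increments": [
    [[0,0.03,0.45,0,0,0,-1],[0,0.03,0.45,0,0,0,-1],[0,0.03,0.45,0,0,0,-1],[0,0.02,0.45,0,0,0,-1],[0,0.02,0.44,0,0,0,-1]]
  ]
}}

```text
time: 2.23
tool_pos: [0.4543, 0.1427, 0.2445]
tcp_rot: [2.025, 1.979, 0.496]
wrist_force: [0.4, -0.2, 0.3]
width: -0.0
grip_force: 0.0
```

>>> {"api": "jog_arm", "payload": {
  "increments": [
    [[0,0.1,0,0,0,0,-1],[0,0.1,0,0,0,0,-1],[0,0.1,0,0,0,0,-1],[0,0.1,0,0,0,0,-1],[0,0.1,0,0,0,0,-1]]
  ]
}}

```text
time: 2.65
tool_pos: [0.4687, 0.1425, 0.2532]
tcp_rot: [2.024, 1.978, 0.499]
wrist_force: [0.2, 0.4, 0.7]
width: 0.002
grip_force: 0.0
```

>>> {"api": "jog_arm", "payload": {
  "increments": [
    [[0.03,0.2,0,0,0,0.5,-1],[0.03,0.2,0,0,0,0.5,-1],[0.03,0.2,0,0,0,0.5,-1],[0.03,0.2,0,0,0,0.5,-1],[0.03,0.2,0,0,0,0.5,-1]]
  ]
}}

```text
time: 3.07
tool_pos: [0.4952, 0.1425, 0.2649]
tcp_rot: [2.3, 1.718, 0.549]
wrist_force: [-1.9, -1.2, -0.6]
width: 0.003
grip_force: 1.2
```

```bash
cat > st.py <<'E'
from h import *
s=read_state(); d=np.array(s['tool_pos'])-deckpt(PC[0],PC[1],0); r=R.from_rotvec(s['tcp_rot'])
m=r.as_matrix(); print('deck pos mm',np.round([d@EX*1e3,d@EY*1e3,d@NZ*1e3],1),'tooly az',np.degrees(np.arctan2(m[:,1]@EY,m[:,1]@EX)).round(1),'z.n',(m[:,2]@NZ).round(4),'F deck',np.round([s['wrist_force']@EX,s['wrist_force']@EY,s['wrist_force']@NZ],1),'in tool frame x,y:',(r.inv().apply(d)*1e3).round(1),'t',s['time'],'grip',s['grip_force'],s['width'])
E
python3 st.py
python3 - <<'E'
from h import *
im,X=cloud('scene'); cv2.imwrite('pics/p3.png',cv2.resize(im[150:270,210:350],(700,600),interpolation=cv2.INTER_CUBIC))
E
```

```text
deck pos mm [ 24.3 111.8 108.5] tooly az -22.7 z.n -1.0 F deck [-2.1 -1.   0.3] in tool frame x,y: [ 112.7  -20.8 -108.3] t 3.0667 grip 1.1514365673065186 0.0025765537781595456
```

View pics/p3.png

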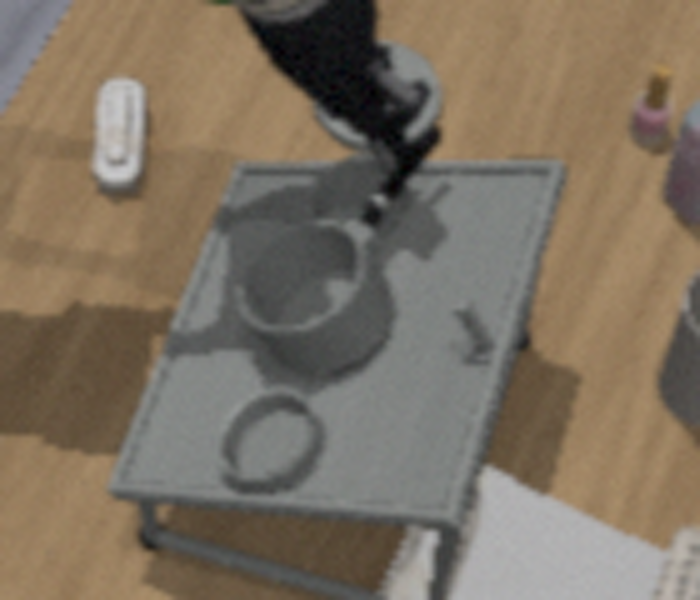

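The fingers are against the handle at about (385,200) and pushing with about 2 N. I'll continue the arc.

>>> {"api": "jog_arm", "payload": {
  "increments": [
    [[0.05,0.39,0,0,0,1,-1],[0.05,0.39,0,0,0,1,-1],[0.05,0.39,0,0,0,1,-1],[0.05,0.39,0,0,0,1,-1],[0.05,0.39,0,0,0,1,-1]]
  ]
}}

```text
time: 3.53
tool_pos: [0.5445, 0.1211, 0.2861]
tcp_rot: [2.751, 1.097, 0.631]
wrist_force: [-2.8, 1.2, -1.3]
width: -0.005
grip_force: 1.2
```

>>> {"api": "jog_arm", "payload": {
  "increments": [
    [[0.05,0.39,0,0,0,1,-1],[0.05,0.39,0,0,0,1,-1],[0.05,0.39,0,0,0,1,-1],[0.04,0.3,0,0,0,0.75,-1],[0.04,0.3,0,0,0,0.75,-1]]
  ]
}}

```text
time: 3.95
tool_pos: [0.5763, 0.0803, 0.299]
tcp_rot: [3.023, 0.439, 0.677]
wrist_force: [-1.9, 1.5, -0.5]
width: -0.001
grip_force: 1.1
```

```bash
python3 st.py
```

```text
deck pos mm [105.8  41.1 108.1] tooly az -79.7 z.n -1.0 F deck [-1.8  1.7  0.2] in tool frame x,y: [ 111.4  -21.9 -108. ] t 3.95 grip 1.0800931602716446 -0.0005450045868007398
```

>>> {"api": "jog_arm", "payload": {
  "increments": [
    [[0.02,0.11,0,0,0,0.28,-1],[0.02,0.11,0,0,0,0.28,-1],[0.01,0.11,0,0,0,0.28,-1],[0.01,0.11,0,0,0,0.28,-1],[0.01,0.11,0,0,0,0.28,-1]]
  ]
}}

```text
time: 4.37
tool_pos: [0.5822, 0.0649, 0.301]
tcp_rot: [-3.041, -0.218, -0.678]
wrist_force: [-0.2, 2.5, -0.5]
width: 0.004
grip_force: 1.0
```

>>> {"api": "jog_arm", "payload": {
  "increments": [
    [[0,0.04,0,0,0,0.1,-1],[0,0.04,0,0,0,0.1,-1],[0,0.04,0,0,0,0.1,-1],[0,0.04,0,0,0,0.1,-1],[0,0.04,0,0,0,0.1,-1]]
  ]
}}

```text
time: 4.78
tool_pos: [0.5832, 0.0611, 0.3015]
tcp_rot: [-3.03, -0.137, -0.675]
wrist_force: [1.8, 15.8, -0.9]
width: -0.004
grip_force: 7.9
```

```bash
python3 st.py
```

```text
deck pos mm [111.1  21.2 108.4] tooly az -91.1 z.n -1.0 F deck [ 2.8 15.5 -2.3] in tool frame x,y: [ 111.   -24.1 -107.9] t 4.7833 grip 7.9187822341918945 -0.0040149300426599605
```

At the stop: the force rose to 15 N. Next I back off, lift and re-measure the rim.

>>> {"api": "jog_arm", "payload": {
  "increments": [
    [[0,-0.3,0,0,0,0,-1],[0,-0.3,0,0,0,0,-1],[0,-0.2,-0.5,0,0,0,-1],[0,-0.3,-0.9,0,0,0,-1],[0,-0.6,-0.8,0,0,-0.5,0]]
  ]
}}

```text
time: 5.2
tool_pos: [0.5496, 0.1054, 0.3607]
tcp_rot: [-3.044, -0.219, -0.674]
wrist_force: [0.1, -0.1, 1.0]
width: 0.131
grip_force: 0.0
```

>>> {"api": "jog_arm", "payload": {
  "increments": [
    [[0,-0.9,-0.3,0,0,-1,1],[0,-0.9,0,0,0,-1,1],[0,-0.9,0,0,0,-1,1],[0,-0.9,0,0,0,-1,1],[0,-0.8,0,0,0,-1,1]]
  ]
}}

```text
time: 5.62
tool_pos: [0.5044, 0.2302, 0.357]
tcp_rot: [2.808, 0.983, 0.648]
wrist_force: [0.5, 0.1, 0.2]
width: 0.847
grip_force: 0.0
```

```bash
python3 st.py; python3 - <<'E'
from h import *
o=[];lids=[]
for n in('scene','top'):
    im,X=cloud(n); np.savez(n+'1.npz',im=im,X=X)
    big=deckortho(im,n,.061,.0003)  # 1000 px; centre 500
    a=big[290:690,310:710].copy()
    u=500-PC[1]/.0003-310; v=500-PC[0]/.0003-290
    for r in(.044,.040): cv2.circle(a,(round(u),round(v)),round(r/.0003),(0,0,255),1)
    o.append(cv2.resize(a,(400,300)) if 0 else a)
cv2.imwrite('pics/o4.png',np.hstack(o))
E
```

```text
deck pos mm [ 80.2 198.  184.1] tooly az -57.7 z.n -1.0 F deck [ 0.6  0.  -0. ] in tool frame x,y: [ 174.3 -124.4 -183.4] t 5.6167 grip 0.0 0.8469838845667146
```

View pics/o4.png

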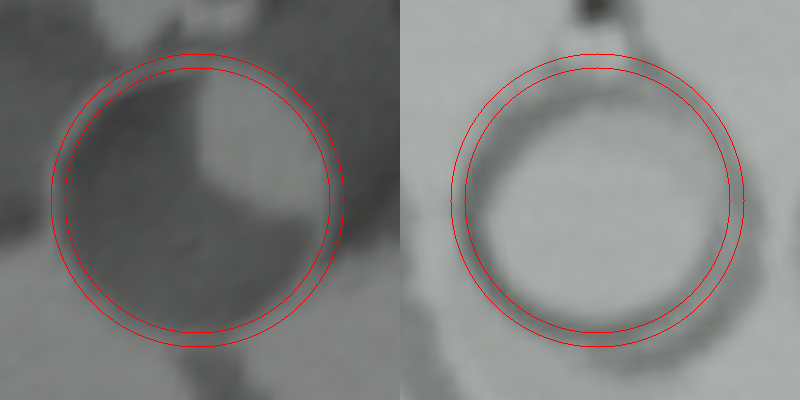

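The overlaid circles (44 and 40 mm, centred at (197,200) and (597,200)) match the rim in both views to about 1 mm, so the pan axis is confirmed. The handle now points straight up the slope, at (595,8). Next is the left lid.

```bash
python3 - <<'E'
from h import *
r=down_rot(np.radians(19)); p=np.array([.4435,.317,.20])
e=rows(p,r,15,1); rows(np.array([.4435,.317,.09]),r,5,1,e)
E
```

```text
dist mm 187.0 turn 74.2
[[-0.1,-0.3,0.27,0.27,-0.11,-0.77,1],[-0.07,-0.31,0.27,0.28,-0.12,-0.77,1],[-0.05,-0.29,0.29,0.27,-0.11,-0.77,1],[-0.01,-0.3,0.29,0.27,-0.12,-0.77,1],[0.01,-0.28,0.31,0.27,-0.11,-0.77,1]]
[[0.04,-0.28,0.31,0.28,-0.12,-0.77,1],[0.06,-0.26,0.31,0.27,-0.11,-0.76,1],[0.08,-0.25,0.33,0.27,-0.12,-0.77,1],[0.11,-0.22,0.33,0.27,-0.11,-0.77,1],[0.13,-0.21,0.33,0.27,-0.12,-0.77,1]]
[[0.15,-0.19,0.34,0.28,-0.11,-0.77,1],[0.17,-0.17,0.34,0.27,-0.12,-0.77,1],[0.19,-0.14,0.35,0.27,-0.11,-0.77,1],[0.2,-0.12,0.34,0.27,-0.12,-0.77,1],[0.21,-0.09,0.35,0.28,-0.11,-0.77,1]]
dist mm 109.0 turn 0.0
[[0.0,0.0,0.73,-0.0,-0.0,0.0,1],[0.0,0.0,0.74,-0.0,-0.0,0.0,1],[0.0,0.0,0.73,-0.0,-0.0,0.0,1],[0.0,0.0,0.73,-0.0,-0.0,0.0,1],[0.0,0.0,0.73,-0.0,-0.0,0.0,1]]
```

>>> {"api": "jog_arm", "payload": {
  "increments": [
    [[-0.1,-0.3,0.27,0.27,-0.11,-0.77,1],[-0.07,-0.31,0.27,0.28,-0.12,-0.77,1],[-0.05,-0.29,0.29,0.27,-0.11,-0.77,1],[-0.01,-0.3,0.29,0.27,-0.12,-0.77,1],[0.01,-0.28,0.31,0.27,-0.11,-0.77,1]]
  ]
}}

```text
time: 6.13
tool_pos: [0.4856, 0.2572, 0.3044]
tcp_rot: [2.603, 1.573, 0.453]
wrist_force: [-0.3, -0.3, -0.1]
width: 0.999
grip_force: 0.0
```

>>> {"api": "jog_arm", "payload": {
  "increments": [
    [[0.04,-0.28,0.31,0.28,-0.12,-0.77,1],[0.06,-0.26,0.31,0.27,-0.11,-0.76,1],[0.08,-0.25,0.33,0.27,-0.12,-0.77,1],[0.11,-0.22,0.33,0.27,-0.11,-0.77,1],[0.13,-0.21,0.33,0.27,-0.12,-0.77,1]]
  ]
}}

```text
time: 6.55
tool_pos: [0.4662, 0.2858, 0.2526]
tcp_rot: [2.272, 2.106, 0.235]
wrist_force: [1.0, -0.1, 0.7]
width: 0.996
grip_force: 0.0
```

>>> {"api": "jog_arm", "payload": {
  "increments": [
    [[0.15,-0.19,0.34,0.28,-0.11,-0.77,1],[0.17,-0.17,0.34,0.27,-0.12,-0.77,1],[0.19,-0.14,0.35,0.27,-0.11,-0.77,1],[0.2,-0.12,0.34,0.27,-0.12,-0.77,1],[0.21,-0.09,0.35,0.28,-0.11,-0.77,1]]
  ]
}}

```text
time: 6.97
tool_pos: [0.4466, 0.3147, 0.2007]
tcp_rot: [1.829, 2.554, 0.001]
wrist_force: [-1.0, -0.2, 0.2]
width: 1.0
grip_force: 0.0
```

```bash
python3 - <<'E'
from h import *
r=down_rot(np.radians(19)); rows(np.array([.4435,.317,.09]),r,5,1)
o=[]
for n in('scene','top'):
    im,X=cloud(n)
    U,V=np.meshgrid(np.arange(.524,.364,-.0004),np.arange(.397,.237,-.0004),indexing='ij')
    a=ortho(im,n,lambda a,b:np.dstack([a,b,0*a+.044]),U,V)
    b=np.array([np.cos(np.radians(109)),np.sin(np.radians(109))]);q=np.array([-b[1],b[0]])
    w=np.array([.4435,.317])+np.array([b*.022+q*.008,b*.022-q*.008,-b*.022-q*.008,-b*.022+q*.008])
    cv2.polylines(a,[np.c_[(.397-w[:,1])/.0004,(.524-w[:,0])/.0004].round().astype(np.int32)],True,(0,0,255),1); o.append(a)
cv2.imwrite('pics/g5.png',np.hstack(o))
E
```

```text
dist mm 110.0 turn 0.2
[[0.02,-0.02,0.74,0.0,-0.0,-0.01,1],[0.02,-0.01,0.74,0.0,-0.0,-0.0,1],[0.02,-0.02,0.73,0.01,-0.0,-0.01,1],[0.02,-0.01,0.74,-0.0,-0.0,-0.01,1],[0.02,-0.02,0.74,-0.0,-0.0,-0.0,1]]
```

View pics/g5.png

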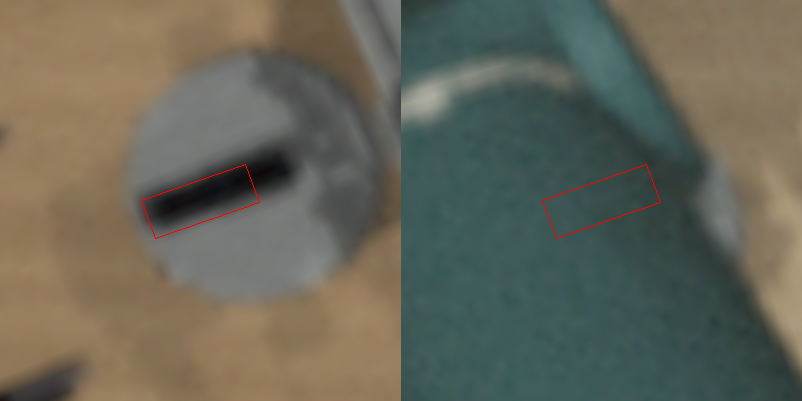

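In the scene crop (left half) the bar's top face, from about (150,210) to (255,178), fits the model rectangle to 1–2 mm. The dark part running on to (290,165) is its side face. Descend and grip.

>>> {"api": "jog_arm", "payload": {
  "increments": [
    [[0.02,-0.02,0.74,0,0,-0.01,1],[0.02,-0.02,0.74,0,0,-0.01,1],[0.02,-0.01,0.74,0,0,0,1],[0.02,-0.01,0.74,0,0,0,1],[0.02,-0.02,0.72,0,0,0,1]]
  ]
}}

```text
time: 7.48
tool_pos: [0.4438, 0.317, 0.0905]
tcp_rot: [1.833, 2.55, 0.006]
wrist_force: [0.5, -0.2, -0.8]
width: 0.997
grip_force: 0.0
```

>>> {"api": "jog_arm", "payload": {
  "increments": [
    [[0,0,0,0,0,0,0.2],[0,0,0,0,0,0,-0.2],[0,0,0,0,0,0,-0.5],[0,0,0,0,0,0,-0.8],[0,0,0,0,0,0,-1]]
  ],
  "force": 40
}}

```text
time: 7.9
tool_pos: [0.444, 0.3181, 0.0924]
tcp_rot: [1.828, 2.553, 0.008]
wrist_force: [-0.5, -0.4, -0.6]
width: 0.303
grip_force: 0.0
```

>>> {"api": "jog_arm", "payload": {
  "increments": [
    [[0,0,0,0,0,0,-1],[0,0,0,0,0,0,-1],[0,0,-0.2,0,0,0,-1],[0,0,-0.4,0,0,0,-1],[0,0,-0.4,0,0,0,-1]]
  ]
}}

```text
time: 8.32
tool_pos: [0.4419, 0.3171, 0.1208]
tcp_rot: [-1.828, -2.554, 0.0]
wrist_force: [-0.0, -0.1, -0.2]
width: 0.178
grip_force: 39.5
```

```bash
python3 - <<'E'
from h import *
im,X=cloud('scene');P=X[140:200,255:315].reshape(-1,3)
s=read_state();print(s['tool_pos'],s['wrist_force'],s['width'],s['grip_force'])
k=(np.hypot(P[:,0]-.4435,P[:,1]-.317)<.055)&(P[:,2]>.02)&(P[:,2]<.07); print(k.sum(),np.percentile(P[k][:,2],[10,50,90]))
# route: up, rotate to tool y az along deck-up then tilt
e=rows(np.array([.42,.22,.36]),R.from_matrix((tilt_rot(0)).as_matrix()),15,-1)
p=deckpt(PC[0],PC[1],.061+.089+.03); print(p); e=rows(p,tilt_rot(0),10,-1,e)
E
```

```text
[0.44366693 0.31827817 0.12387724] [1.50929542 0.41253874 0.99161397] 0.17568835408711123 39.53393340110779
383 [0.03436242 0.03938617 0.0554852 ]
dist mm 256.0 turn 27.7
[[-0.19,-0.12,-0.53,-0.27,-0.03,0.14,-1],[-0.19,-0.1,-0.52,-0.28,-0.03,0.14,-1],[-0.2,-0.08,-0.53,-0.27,-0.04,0.13,-1],[-0.19,-0.06,-0.54,-0.28,-0.03,0.14,-1],[-0.2,-0.05,-0.53,-0.27,-0.03,0.14,-1]]
[[-0.21,-0.03,-0.53,-0.27,-0.03,0.14,-1],[-0.2,-0.01,-0.53,-0.28,-0.03,0.13,-1],[-0.21,0.01,-0.53,-0.27,-0.04,0.14,-1],[-0.21,0.03,-0.54,-0.28,-0.03,0.14,-1],[-0.21,0.04,-0.52,-0.27,-0.03,0.14,-1]]
[[-0.21,0.07,-0.53,-0.27,-0.03,0.14,-1],[-0.21,0.08,-0.53,-0.28,-0.03,0.13,-1],[-0.21,0.1,-0.52,-0.27,-0.04,0.14,-1],[-0.21,0.12,-0.51,-0.27,-0.03,0.14,-1],[-0.21,0.13,-0.52,-0.28,-0.03,0.14,-1]]
[0.45529268 0.02578969 0.31940326]
dist mm 201.0 turn 0.0
[[-0.66,-0.01,0.14,0.0,-0.0,-0.0,-1],[-0.65,-0.02,0.15,0.0,-0.0,-0.0,-1],[-0.66,-0.01,0.14,0.0,-0.0,-0.0,-1],[-0.66,-0.02,0.14,0.0,-0.0,-0.0,-1],[-0.65,-0.01,0.14,0.0,-0.0,-0.0,-1]]
[[-0.66,-0.02,0.15,0.0,-0.0,-0.0,-1],[-0.66,-0.01,0.14,0.0,-0.0,-0.0,-1],[-0.65,-0.01,0.14,0.0,-0.0,-0.0,-1],[-0.66,-0.02,0.15,0.0,-0.0,-0.0,-1],[-0.66,-0.01,0.14,0.0,-0.0,-0.0,-1]]
```

>>> {"api": "jog_arm", "payload": {
  "increments": [
    [[-0.19,-0.12,-0.53,-0.27,-0.03,0.14,-1],[-0.19,-0.1,-0.52,-0.28,-0.03,0.14,-1],[-0.2,-0.08,-0.53,-0.27,-0.04,0.13,-1],[-0.19,-0.06,-0.54,-0.28,-0.03,0.14,-1],[-0.2,-0.05,-0.53,-0.27,-0.03,0.14,-1]]
  ]
}}

```text
time: 8.78
tool_pos: [0.4347, 0.2847, 0.2007]
tcp_rot: [1.858, 2.405, 0.168]
wrist_force: [-0.1, -0.7, -1.4]
width: 0.181
grip_force: 39.5
```

>>> {"api": "jog_arm", "payload": {
  "increments": [
    [[-0.21,-0.03,-0.53,-0.27,-0.03,0.14,-1],[-0.2,-0.01,-0.53,-0.28,-0.03,0.13,-1],[-0.21,0.01,-0.53,-0.27,-0.04,0.14,-1],[-0.21,0.03,-0.54,-0.28,-0.03,0.14,-1],[-0.21,0.04,-0.52,-0.27,-0.03,0.14,-1]]
  ]
}}

```text
time: 9.2
tool_pos: [0.4268, 0.2518, 0.2793]
tcp_rot: [1.875, 2.251, 0.32]
wrist_force: [1.2, 0.7, -1.5]
width: 0.179
grip_force: 39.5
```

>>> {"api": "jog_arm", "payload": {
  "increments": [
    [[-0.21,0.07,-0.53,-0.27,-0.03,0.14,-1],[-0.21,0.08,-0.53,-0.28,-0.03,0.13,-1],[-0.21,0.1,-0.52,-0.27,-0.04,0.14,-1],[-0.21,0.12,-0.51,-0.27,-0.03,0.14,-1],[-0.21,0.13,-0.52,-0.28,-0.03,0.14,-1]]
  ]
}}

```text
time: 9.62
tool_pos: [0.4189, 0.2192, 0.3582]
tcp_rot: [1.88, 2.093, 0.462]
wrist_force: [-0.5, 0.3, -0.6]
width: 0.174
grip_force: 39.5
```

>>> {"api": "jog_arm", "payload": {
  "increments": [
    [[-0.66,-0.01,0.14,0,0,0,-1],[-0.65,-0.02,0.15,0,0,0,-1],[-0.66,-0.01,0.14,0,0,0,-1],[-0.66,-0.02,0.14,0,0,0,-1],[-0.65,-0.01,0.14,0,0,0,-1]]
  ]
}}

```text
time: 10.03
tool_pos: [0.4366, 0.1218, 0.3373]
tcp_rot: [1.879, 2.095, 0.461]
wrist_force: [0.5, -0.5, -1.8]
width: 0.175
grip_force: 39.6
```

>>> {"api": "jog_arm", "payload": {
  "increments": [
    [[-0.66,-0.02,0.15,0,0,0,-1],[-0.66,-0.01,0.14,0,0,0,-1],[-0.65,-0.01,0.14,0,0,0,-1],[-0.66,-0.02,0.15,0,0,0,-1],[-0.66,-0.01,0.14,0,0,0,-1]]
  ]
}}

```text
time: 10.45
tool_pos: [0.4544, 0.0244, 0.3168]
tcp_rot: [1.879, 2.095, 0.461]
wrist_force: [0.3, 0.9, -0.6]
width: 0.181
grip_force: 39.6
```

```bash
python3 st.py; python3 - <<'E'
from h import *
for n in('scene','top'):
    im,X=cloud(n)
    h=(X-deckpt(PC[0],PC[1],0))@NZ; a=(X-deckpt(PC[0],PC[1],0))@EX; b=(X-deckpt(PC[0],PC[1],0))@EY
    k=(np.hypot(a,b)<.052)&(h>.08)&(h<.12); print(n,k.sum(),np.percentile(h[k],[10,50,90]))
    if n=='scene': cv2.imwrite('pics/l6.png',cv2.resize(im[140:260,210:350],(700,600),interpolation=cv2.INTER_CUBIC))
    # cap disc outline in plane of the cap
    kk=(np.abs(h-.10)<.02)&(np.hypot(a,b)<.075); print(np.percentile(a[kk],[1,99]),np.percentile(b[kk],[1,99]))
E
python3 st.py
```

```text
deck pos mm [ -2.   -1.3 178.1] tooly az 0.0 z.n -1.0 F deck [ 0.1  0.8 -0.7] in tool frame x,y: [  -1.6   -2.4 -178.1] t 10.45 grip 39.60823059082031 0.18132267656565834
scene 524 [0.09316558 0.09751441 0.10069631]
[-0.04997428  0.04702377] [-0.04888875  0.04561594]
top 197 [0.09339284 0.09802032 0.10196648]
[-0.0162824   0.04156556] [-0.05203964  0.04253968]
deck pos mm [ -2.5  -2.5 177.5] tooly az -0.2 z.n -1.0 F deck [-1.1  0.6 -0.7] in tool frame x,y: [  -3.1   -3.2 -177.5] t 10.55 grip 39.58515465259552 0.17992033587713718
```

View pics/l6.png

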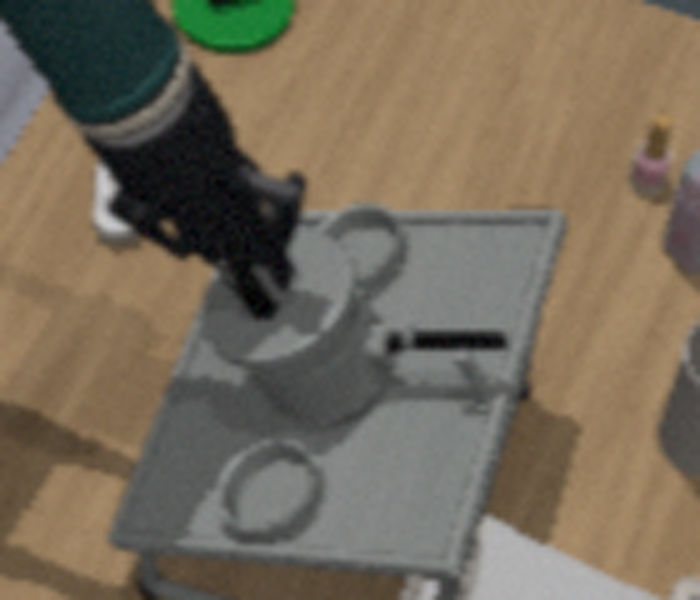

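The lid is held square above the pan: the cap edge runs from about (210,330) to (355,270), with the pan below it. It needs about a 2 mm shift, then a slow descent.

>>> {"api": "jog_arm", "payload": {
  "increments": [
    [[0.04,0.04,0,0,0,0,-1],[0.03,0.04,0,0,0,0,-1],[0,0,0.2,0,0,0,-1],[0,0,0.2,0,0,0,-1],[0,0,0.2,0,0,0,-1]]
  ]
}}

```text
time: 10.97
tool_pos: [0.4644, 0.0293, 0.3007]
tcp_rot: [1.878, 2.097, 0.46]
wrist_force: [-0.6, -0.3, -1.8]
width: 0.181
grip_force: 39.6
```

>>> {"api": "jog_arm", "payload": {
  "increments": [
    [[0,0,0.05,0,0,0,-1],[0,0,0.05,0,0,0,-1],[0,0,0.05,0,0,0,-1],[0,0,0,0,0,0,-1],[0,0,0,0,0,0,-1]]
  ]
}}

```text
time: 11.38
tool_pos: [0.4662, 0.0286, 0.2971]
tcp_rot: [1.88, 2.095, 0.46]
wrist_force: [-0.6, 0.5, -1.0]
width: 0.181
grip_force: 39.6
```

```bash
python3 st.py
```

```text
deck pos mm [  0.6   1.6 155. ] tooly az 0.0 z.n -1.0 F deck [-0.9  0.6 -0.7] in tool frame x,y: [   1.4    0.2 -155. ] t 11.3833 grip 39.58693027496338 0.1814454370667843
```

>>> {"api": "jog_arm", "payload": {
  "increments": [
    [[0,0,0.04,0,0,0,-1],[0,0,0.04,0,0,0,-1],[0,0,0.04,0,0,0,-1],[0,0,0,0,0,0,-1],[0,0,0,0,0,0,-1]]
  ]
}}

```text
time: 11.8
tool_pos: [0.4674, 0.0286, 0.2951]
tcp_rot: [1.88, 2.095, 0.46]
wrist_force: [-9.4, -1.5, 8.2]
width: 0.179
grip_force: 41.3
```

```bash
python3 st.py
```

```text
deck pos mm [  1.    1.5 152.8] tooly az 0.0 z.n -1.0 F deck [-5.2 -0.4 11.4] in tool frame x,y: [   1.2    0.5 -152.8] t 11.8 grip 41.25124275684357 0.17877485937937154
```

>>> {"api": "jog_arm", "payload": {
  "increments": [
    [[0,-0.05,0,0,0,0,-1],[0,-0.05,0,0,0,0,-1],[0,0,0,0,0,0,-1],[0,0,0,0,0,0,-1],[0,0,0,0,0,0,-1]]
  ]
}}

```text
time: 12.22
tool_pos: [0.4661, 0.0284, 0.2945]
tcp_rot: [1.878, 2.092, 0.464]
wrist_force: [-1.7, -0.3, 5.9]
width: 0.174
grip_force: 40.5
```

```bash
python3 st.py
```

```text
deck pos mm [ -0.6   1.4 152.7] tooly az -0.0 z.n -1.0 F deck [ 0.9 -0.2  6.1] in tool frame x,y: [   1.1   -0.4 -152.7] t 12.2167 grip 40.495229959487915 0.17384004995794158
```

>>> {"api": "jog_arm", "payload": {
  "increments": [
    [[-0.06,0.05,0,0,0,0,-1],[-0.06,0.03,0,0,0,0,-1],[0,0,0,0,0,0,-1],[0,0,0,0,0,0,-1],[0,0,0,0,0,0,-1]]
  ]
}}

```text
time: 12.63
tool_pos: [0.4672, 0.0263, 0.2949]
tcp_rot: [1.881, 2.096, 0.463]
wrist_force: [-9.6, 6.1, 10.2]
width: 0.178
grip_force: 41.5
```

```bash
python3 st.py
```

```text
deck pos mm [  0.4  -0.8 152.7] tooly az -0.0 z.n -1.0 F deck [-3.8  7.1 13. ] in tool frame x,y: [  -0.5    0.  -152.7] t 12.6333 grip 41.49790942668915 0.1782195753202342
```

>>> {"api": "jog_arm", "payload": {
  "increments": [
    [[0.03,0.08,0,0,0,0,-1],[0.03,0.08,0,0,0,0,-1],[0,0,0,0,0,0,-1],[0,0,0,0,0,0,-1],[0,0,0,0,0,0,-1]]
  ]
}}

```text
time: 13.05
tool_pos: [0.4683, 0.0269, 0.2954]
tcp_rot: [1.883, 2.102, 0.451]
wrist_force: [-28.6, -4.3, 20.0]
width: 0.18
grip_force: 43.9
```

```bash
python3 st.py
```

```text
deck pos mm [  1.6  -0.3 152.7] tooly az 0.1 z.n -0.9999 F deck [-17.8  -1.1  30.3] in tool frame x,y: [  -0.6   -0.2 -152.7] t 13.05 grip 43.880066871643066 0.18048976305115244
```

Contact came at rim level. Even where centred (almost no side force) the lid does not enter, so this is the wrong lid. Lift it and put it back where it came from.

>>> {"api": "jog_arm", "payload": {
  "increments": [
    [[-0.03,-0.1,-0.1,0,0,0,-1],[0,0,-0.3,0,0,0,-1],[0,0,-0.6,0,0,0,-1],[0,0,-0.8,0,0,0,-1],[0.3,0,-0.8,0,0,0,-1]]
  ]
}}

```text
time: 13.47
tool_pos: [0.4347, 0.0309, 0.3648]
tcp_rot: [1.883, 2.095, 0.457]
wrist_force: [0.5, 0.1, -0.6]
width: 0.178
grip_force: 39.6
```

```bash
python3 st.py;python3 - <<'E'
from h import *
e=rows(np.array([.415,.225,.35]),tilt_rot(0),10,-1)
e=rows(np.array([.4435,.317,.125]),down_rot(np.radians(19)),15,-1,e)
E
```

```text
deck pos mm [  1.1   7.3 229.6] tooly az -0.1 z.n -1.0 F deck [ 0.2  0.  -0.7] in tool frame x,y: [ 6.800e+00 -1.000e-01 -2.296e+02] t 13.4667 grip 39.57291126251221 0.17751972918980916
dist mm 195.0 turn 0.3
[[0.65,-0.02,0.05,-0.01,0.0,-0.0,-1],[0.65,-0.01,0.04,-0.0,0.0,-0.0,-1],[0.65,-0.02,0.05,-0.01,0.01,-0.0,-1],[0.65,-0.02,0.04,-0.0,-0.0,-0.0,-1],[0.65,-0.02,0.05,-0.01,0.0,-0.0,-1]]
[[0.65,-0.01,0.04,-0.0,0.0,-0.01,-1],[0.65,-0.02,0.05,-0.01,0.01,0.0,-1],[0.65,-0.02,0.05,-0.0,-0.0,0.0,-1],[0.65,-0.01,0.04,-0.01,0.0,0.0,-1],[0.65,-0.02,0.05,-0.0,0.0,0.0,-1]]
dist mm 244.0 turn 28.0
[[0.2,-0.13,0.49,0.28,0.03,-0.14,-1],[0.19,-0.12,0.49,0.27,0.03,-0.14,-1],[0.2,-0.1,0.5,0.28,0.03,-0.14,-1],[0.2,-0.08,0.5,0.28,0.03,-0.14,-1],[0.19,-0.07,0.5,0.27,0.04,-0.14,-1]]
[[0.2,-0.05,0.51,0.28,0.03,-0.14,-1],[0.19,-0.03,0.51,0.28,0.03,-0.14,-1],[0.2,-0.01,0.5,0.27,0.03,-0.14,-1],[0.19,0.01,0.51,0.28,0.03,-0.14,-1],[0.19,0.02,0.51,0.28,0.03,-0.14,-1]]
[[0.18,0.04,0.51,0.27,0.03,-0.14,-1],[0.19,0.06,0.51,0.28,0.03,-0.14,-1],[0.18,0.07,0.51,0.27,0.04,-0.14,-1],[0.18,0.1,0.5,0.28,0.03,-0.14,-1],[0.18,0.1,0.5,0.28,0.03,-0.14,-1]]
```

>>> {"api": "jog_arm", "payload": {
  "increments": [
    [[0.65,-0.02,0.05,0,0,0,-1],[0.65,-0.01,0.04,0,0,0,-1],[0.65,-0.02,0.05,0,0,0,-1],[0.65,-0.02,0.04,0,0,0,-1],[0.65,-0.02,0.05,0,0,0,-1]]
  ]
}}

```text
time: 13.88
tool_pos: [0.425, 0.1294, 0.3576]
tcp_rot: [1.88, 2.095, 0.46]
wrist_force: [0.3, -0.6, -1.0]
width: 0.178
grip_force: 39.7
```

>>> {"api": "jog_arm", "payload": {
  "increments": [
    [[0.65,-0.02,0.05,0,0,0,-1],[0.65,-0.01,0.04,0,0,0,-1],[0.65,-0.02,0.05,0,0,0,-1],[0.65,-0.02,0.04,0,0,0,-1],[0.65,-0.02,0.05,0,0,0,-1]]
  ]
}}

```text
time: 14.3
tool_pos: [0.415, 0.2266, 0.3499]
tcp_rot: [1.88, 2.095, 0.46]
wrist_force: [-0.7, -0.4, -1.5]
width: 0.18
grip_force: 39.7
```

>>> {"api": "jog_arm", "payload": {
  "increments": [
    [[0.2,-0.13,0.49,0.28,0.03,-0.14,-1],[0.19,-0.12,0.49,0.27,0.03,-0.14,-1],[0.2,-0.1,0.5,0.28,0.03,-0.14,-1],[0.2,-0.08,0.5,0.28,0.03,-0.14,-1],[0.19,-0.07,0.5,0.27,0.04,-0.14,-1]]
  ]
}}

```text
time: 14.72
tool_pos: [0.4246, 0.2566, 0.2743]
tcp_rot: [1.874, 2.256, 0.315]
wrist_force: [-0.6, 0.2, -0.9]
width: 0.178
grip_force: 39.6
```

>>> {"api": "jog_arm", "payload": {
  "increments": [
    [[0.2,-0.05,0.51,0.28,0.03,-0.14,-1],[0.19,-0.03,0.51,0.28,0.03,-0.14,-1],[0.2,-0.01,0.5,0.27,0.03,-0.14,-1],[0.19,0.01,0.51,0.28,0.03,-0.14,-1],[0.19,0.02,0.51,0.28,0.03,-0.14,-1]]
  ]
}}

```text
time: 15.13
tool_pos: [0.4341, 0.2872, 0.1992]
tcp_rot: [1.856, 2.411, 0.159]
wrist_force: [0.8, 0.3, -0.5]
width: 0.182
grip_force: 39.6
```

>>> {"api": "jog_arm", "payload": {
  "increments": [
    [[0.18,0.04,0.51,0.27,0.03,-0.14,-1],[0.19,0.06,0.51,0.28,0.03,-0.14,-1],[0.18,0.07,0.51,0.27,0.04,-0.14,-1],[0.18,0.1,0.5,0.28,0.03,-0.14,-1],[0.18,0.1,0.5,0.28,0.03,-0.14,-1]]
  ]
}}

```text
time: 15.55
tool_pos: [0.4435, 0.3179, 0.1242]
tcp_rot: [-1.822, -2.556, 0.006]
wrist_force: [-0.6, -0.7, -1.3]
width: 0.182
grip_force: 39.6
```

```bash
python3 - <<'E'
from h import *
rows(np.array([.4435,.317,.0945]),down_rot(np.radians(19)),5,-1); print(read_state()['tool_pos'],read_state()['wrist_force'])
E
```

```text
dist mm 29.0 turn 0.3
[[-0.01,-0.0,0.2,-0.01,0.0,0.0,-1],[-0.0,-0.0,0.2,-0.01,0.0,0.0,-1],[-0.01,-0.0,0.19,-0.01,0.0,0.0,-1],[-0.0,-0.01,0.2,-0.0,0.0,0.0,-1],[-0.01,0.0,0.2,-0.01,0.0,0.0,-1]]
[0.44349203 0.31786706 0.12419448] [-0.64400102 -0.65678248 -1.34129517]
```

>>> {"api": "jog_arm", "payload": {
  "increments": [
    [[0,0,0.25,0,0,0,-1],[0,0,0.25,0,0,0,-1],[0,0,0.25,0,0,0,-1],[0,0,0.2,0,0,0,-1],[0,0,0.05,0,0,0,-1]]
  ]
}}

```text
time: 15.97
tool_pos: [0.4423, 0.3168, 0.0941]
tcp_rot: [-1.824, -2.556, 0.006]
wrist_force: [0.2, 0.2, -1.7]
width: 0.18
grip_force: 39.5
```

>>> {"api": "jog_arm", "payload": {
  "increments": [
    [[0,0,0.03,0,0,0,-1],[0,0,0.03,0,0,0,-1],[0,0,0.03,0,0,0,-1],[0,0,0,0,0,0,-1],[0,0,0,0,0,0,-1]]
  ]
}}

```text
time: 16.38
tool_pos: [0.4433, 0.3175, 0.0927]
tcp_rot: [-1.824, -2.556, 0.003]
wrist_force: [-0.2, -0.1, -1.3]
width: 0.178
grip_force: 39.5
```

>>> {"api": "jog_arm", "payload": {
  "increments": [
    [[0,0,0.02,0,0,0,-1],[0,0,0.02,0,0,0,-1],[0,0,0.02,0,0,0,-1],[0,0,0,0,0,0,-1],[0,0,0,0,0,0,-1]]
  ]
}}

```text
time: 16.8
tool_pos: [0.4433, 0.3176, 0.0922]
tcp_rot: [-1.824, -2.556, 0.004]
wrist_force: [-5.0, -2.8, 10.2]
width: 0.176
grip_force: 41.2
```

```bash
python3 - <<'E'
from h import *
print(read_state()['tool_pos'],read_state()['wrist_force'])
E
```

```text
[0.44332174 0.31755115 0.09218806] [-4.992227   -2.75755169 10.209908  ]
```

>>> {"api": "jog_arm", "payload": {
  "increments": [
    [[0,0,-0.03,0,0,0,-0.2],[0,0,0,0,0,0,1],[0,0,0,0,0,0,1],[0,0,0,0,0,0,1],[0,0,-0.1,0,0,0,1]]
  ]
}}

```text
time: 17.22
tool_pos: [0.4426, 0.3171, 0.0936]
tcp_rot: [-1.823, -2.556, 0.007]
wrist_force: [-0.1, -0.6, 0.2]
width: 0.877
grip_force: 0.0
```

>>> {"api": "jog_arm", "payload": {
  "increments": [
    [[0,0,-0.3,0,0,0,1],[0,0,-0.8,0,0,0,1],[0,0,-1,0,0,0,1],[0,0,-1,0,0,0,1],[0,0,-1,0,0,0,1]]
  ]
}}

```text
time: 17.63
tool_pos: [0.4432, 0.3174, 0.2191]
tcp_rot: [-1.824, -2.556, 0.005]
wrist_force: [-0.3, 0.6, 0.2]
width: 0.999
grip_force: 0.0
```

```bash
python3 - <<'E'
from h import *
s=read_state(); print(s['tool_pos'],s['width'])
p0=np.array(s['tool_pos']); r0=R.from_rotvec(s['tcp_rot'])
e=rows(np.array([.42,.20,.36]),down_rot(np.radians(15)),10,1)
r=down_rot(np.radians(-3))
e=rows(np.array([.4,.0,.38]),down_rot(np.radians(8)),10,1,e)
e=rows(np.array([.4965,-.3486,.20]),r,20,1,e)
E
```

```text
[0.44320599 0.31743576 0.21911439] 0.9994977976565094
dist mm 184.0 turn 4.0
[[-0.35,-0.2,-0.47,-0.0,0.0,0.07,1],[-0.34,-0.2,-0.47,-0.01,0.0,0.06,1],[-0.35,-0.2,-0.47,0.0,0.0,0.07,1],[-0.35,-0.19,-0.47,-0.0,0.0,0.07,1],[-0.35,-0.19,-0.46,-0.01,0.0,0.06,1]]
[[-0.35,-0.19,-0.47,0.0,0.0,0.07,1],[-0.35,-0.19,-0.47,-0.0,0.0,0.07,1],[-0.36,-0.18,-0.47,-0.01,0.0,0.06,1],[-0.36,-0.19,-0.47,0.0,0.0,0.07,1],[-0.35,-0.17,-0.47,-0.0,0.0,0.07,1]]
dist mm 202.0 turn 7.0
[[-0.63,-0.24,-0.07,-0.0,0.0,0.12,1],[-0.63,-0.23,-0.06,-0.0,0.0,0.11,1],[-0.63,-0.22,-0.07,-0.0,0.0,0.12,1],[-0.63,-0.21,-0.07,-0.0,0.0,0.11,1],[-0.64,-0.21,-0.06,-0.0,0.0,0.12,1]]
[[-0.64,-0.2,-0.07,-0.0,0.0,0.12,1],[-0.65,-0.19,-0.07,-0.0,0.0,0.11,1],[-0.64,-0.18,-0.06,-0.0,0.0,0.12,1],[-0.65,-0.18,-0.07,-0.0,0.0,0.12,1],[-0.65,-0.16,-0.06,-0.0,0.0,0.11,1]]
dist mm 403.0 turn 11.0
[[-0.6,0.08,0.3,-0.0,0.0,0.09,1],[-0.59,0.08,0.3,-0.0,0.0,0.09,1],[-0.6,0.09,0.3,-0.0,0.0,0.1,1],[-0.59,0.1,0.3,-0.0,0.0,0.09,1],[-0.6,0.1,0.3,-0.0,0.0,0.09,1]]
[[-0.59,0.11,0.3,-0.0,0.0,0.09,1],[-0.59,0.11,0.3,-0.0,0.0,0.09,1],[-0.59,0.12,0.3,-0.0,0.0,0.09,1],[-0.59,0.12,0.3,-0.0,0.0,0.1,1],[-0.59,0.13,0.3,-0.0,0.0,0.09,1]]
[[-0.59,0.14,0.3,-0.0,0.0,0.09,1],[-0.59,0.14,0.3,-0.0,0.0,0.09,1],[-0.58,0.14,0.3,-0.0,0.0,0.09,1],[-0.58,0.15,0.3,-0.0,0.0,0.09,1],[-0.59,0.16,0.3,-0.0,0.0,0.1,1]]
[[-0.58,0.17,0.3,-0.0,0.0,0.09,1],[-0.57,0.16,0.3,-0.0,0.0,0.09,1],[-0.58,0.18,0.3,-0.0,0.0,0.09,1],[-0.58,0.18,0.3,-0.0,0.0,0.09,1],[-0.57,0.18,0.3,-0.0,0.0,0.1,1]]
```

>>> {"api": "jog_arm", "payload": {
  "increments": [
    [[-0.35,-0.2,-0.47,0,0,0.07,1],[-0.35,-0.2,-0.47,0,0,0.07,1],[-0.35,-0.2,-0.47,0,0,0.07,1],[-0.35,-0.19,-0.47,0,0,0.07,1],[-0.35,-0.19,-0.47,0,0,0.07,1]]
  ]
}}

```text
time: 18.05
tool_pos: [0.4318, 0.2581, 0.2895]
tcp_rot: [-1.871, -2.522, 0.003]
wrist_force: [0.4, -1.5, -0.4]
width: 0.996
grip_force: 0.0
```

>>> {"api": "jog_arm", "payload": {
  "increments": [
    [[-0.35,-0.19,-0.47,0,0,0.07,1],[-0.35,-0.19,-0.47,0,0,0.07,1],[-0.35,-0.18,-0.47,0,0,0.06,1],[-0.36,-0.19,-0.47,0,0,0.06,1],[-0.35,-0.17,-0.47,0,0,0.06,1]]
  ]
}}

```text
time: 18.47
tool_pos: [0.4199, 0.1996, 0.36]
tcp_rot: [-1.913, -2.491, 0.004]
wrist_force: [0.1, -0.4, -0.1]
width: 0.998
grip_force: 0.0
```

>>> {"api": "jog_arm", "payload": {
  "increments": [
    [[-0.63,-0.24,-0.07,0,0,0.12,1],[-0.63,-0.23,-0.06,0,0,0.11,1],[-0.63,-0.22,-0.07,0,0,0.12,1],[-0.63,-0.21,-0.07,0,0,0.11,1],[-0.64,-0.21,-0.06,0,0,0.12,1]]
  ]
}}

```text
time: 18.88
tool_pos: [0.4099, 0.0995, 0.3696]
tcp_rot: [-1.988, -2.432, 0.003]
wrist_force: [0.7, -0.2, -0.5]
width: 1.001
grip_force: 0.0
```

>>> {"api": "jog_arm", "payload": {
  "increments": [
    [[-0.64,-0.2,-0.07,0,0,0.12,1],[-0.65,-0.19,-0.07,0,0,0.11,1],[-0.64,-0.18,-0.06,0,0,0.12,1],[-0.65,-0.18,-0.07,0,0,0.12,1],[-0.65,-0.16,-0.06,0,0,0.11,1]]
  ]
}}

```text
time: 19.3
tool_pos: [0.3999, -0.0008, 0.3796]
tcp_rot: [-2.061, -2.37, 0.004]
wrist_force: [-0.6, 0.6, 0.5]
width: 0.998
grip_force: 0.0
```

>>> {"api": "jog_arm", "payload": {
  "increments": [
    [[-0.6,0.08,0.3,0,0,0.09,1],[-0.59,0.08,0.3,0,0,0.09,1],[-0.6,0.09,0.3,0,0,0.1,1],[-0.59,0.1,0.3,0,0,0.09,1],[-0.6,0.1,0.3,0,0,0.09,1]]
  ]
}}

```text
time: 19.72
tool_pos: [0.4243, -0.0879, 0.3341]
tcp_rot: [-2.118, -2.32, 0.004]
wrist_force: [0.4, -0.3, 0.5]
width: 0.997
grip_force: 0.0
```

>>> {"api": "jog_arm", "payload": {
  "increments": [
    [[-0.59,0.11,0.3,0,0,0.09,1],[-0.59,0.11,0.3,0,0,0.09,1],[-0.59,0.12,0.3,0,0,0.09,1],[-0.59,0.12,0.3,0,0,0.1,1],[-0.59,0.13,0.3,0,0,0.09,1]]
  ]
}}

```text
time: 20.13
tool_pos: [0.4484, -0.175, 0.2891]
tcp_rot: [-2.173, -2.268, 0.004]
wrist_force: [1.1, 0.6, 0.3]
width: 0.999
grip_force: 0.0
```

>>> {"api": "jog_arm", "payload": {
  "increments": [
    [[-0.59,0.14,0.3,0,0,0.09,1],[-0.59,0.14,0.3,0,0,0.09,1],[-0.58,0.14,0.3,0,0,0.09,1],[-0.58,0.15,0.3,0,0,0.09,1],[-0.59,0.16,0.3,0,0,0.1,1]]
  ]
}}

```text
time: 20.55
tool_pos: [0.4724, -0.2624, 0.2441]
tcp_rot: [-2.227, -2.215, 0.004]
wrist_force: [0.4, 0.4, -0.9]
width: 1.0
grip_force: 0.0
```

>>> {"api": "jog_arm", "payload": {
  "increments": [
    [[-0.58,0.17,0.3,0,0,0.09,1],[-0.57,0.16,0.3,0,0,0.09,1],[-0.58,0.18,0.3,0,0,0.09,1],[-0.58,0.18,0.3,0,0,0.09,1],[-0.57,0.18,0.3,0,0,0.1,1]]
  ]
}}

```text
time: 20.97
tool_pos: [0.4964, -0.3495, 0.1991]
tcp_rot: [-2.28, -2.161, 0.005]
wrist_force: [-0.6, -0.6, -0.1]
width: 1.001
grip_force: 0.0
```

```bash
python3 - <<'E'
from h import *
r=down_rot(np.radians(-3)); c=np.array([.4965,-.3486,.0915]); rows(c,r,5,1)
o=[]
for n,im in(('scene',cloud('scene')[0]),('scene',np.load('scene1.npz')['im']),('top',np.load('top1.npz')['im'])):
    U,V=np.meshgrid(np.arange(c[0]+.06,c[0]-.06,-.0005),np.arange(c[1]+.06,c[1]-.06,-.0005),indexing='ij')
    a=ortho(im,n,lambda a,b:np.dstack([a,b,0*a+.044]),U,V)
    t=np.radians(87);b=np.array([np.cos(t),np.sin(t)]);q=np.array([-b[1],b[0]])
    w=c[:2]+np.array([b*.022+q*.008,b*.022-q*.008,-b*.022-q*.008,-b*.022+q*.008])
    cv2.polylines(a,[np.c_[(c[1]+.06-w[:,1])/.0005,(c[0]+.06-w[:,0])/.0005].round().astype(np.int32)],True,(0,0,255),1); o.append(a)
cv2.imwrite('pics/g7.png',np.hstack(o))
E
```

```text
dist mm 107.0 turn 0.2
[[0.01,0.0,0.72,-0.0,0.0,-0.0,1],[0.0,0.0,0.72,-0.01,0.01,-0.0,1],[0.01,0.01,0.71,-0.0,-0.0,-0.01,1],[0.01,-0.0,0.72,-0.01,0.0,0.0,1],[0.0,-0.0,0.72,-0.0,0.01,-0.0,1]]
```

View pics/g7.png

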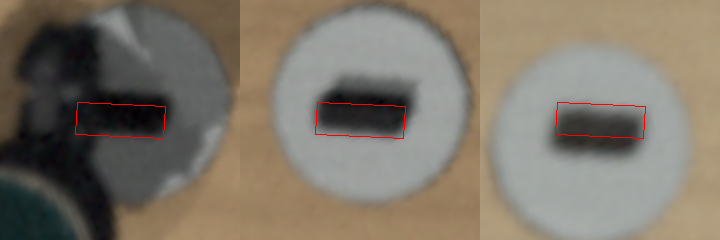

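In all three crops the bar (about (122,113), (362,112) and (598,128)) lies within 2 mm of the model rectangle. Descend and grip.

>>> {"api": "jog_arm", "payload": {
  "increments": [
    [[0,0,0.72,0,0,0,1],[0,0,0.72,0,0,0,1],[0,0,0.72,0,0,0,1],[0,0,0.72,0,0,0,1],[0,0,0.7,0,0,0,1]]
  ]
}}

```text
time: 21.43
tool_pos: [0.496, -0.3486, 0.0913]
tcp_rot: [-2.279, -2.161, 0.005]
wrist_force: [0.0, 0.7, 0.4]
width: 0.998
grip_force: 0.0
```

>>> {"api": "jog_arm", "payload": {
  "increments": [
    [[0,0,0,0,0,0,0.2],[0,0,0,0,0,0,-0.2],[0,0,0,0,0,0,-0.5],[0,0,0,0,0,0,-0.8],[0,0,0,0,0,0,-1]]
  ],
  "force": 40
}}

```text
time: 21.85
tool_pos: [0.497, -0.3495, 0.0936]
tcp_rot: [2.278, 2.16, -0.004]
wrist_force: [0.1, 0.1, 0.3]
width: 0.297
grip_force: 0.0
```

>>> {"api": "jog_arm", "payload": {
  "increments": [
    [[0,0,0,0,0,0,-1],[0,0,0,0,0,0,-1],[0,0,-0.2,0,0,0,-1],[0,0,-0.4,0,0,0,-1],[0,0,-0.4,0,0,0,-1]]
  ]
}}

```text
time: 22.27
tool_pos: [0.4954, -0.3482, 0.1218]
tcp_rot: [-2.277, -2.16, 0.005]
wrist_force: [-0.0, 0.8, -0.6]
width: 0.177
grip_force: 42.2
```

```bash
python3 - <<'E'
from h import *
s=read_state();print(s['tool_pos'],s['width'],s['grip_force'])
e=rows(np.array([.43,-.20,.37]),tilt_rot(0),20,-1)
e=rows(deckpt(PC[0],PC[1]+.001,.061+.092+.03),tilt_rot(0),10,-1,e)
E
```

```text
[ 0.49536434 -0.34821911  0.12175487] 0.17682433767949282 42.21611738204956
dist mm 296.0 turn 26.9
[[0.24,-0.12,-0.41,-0.21,0.02,-0.08,-1],[0.24,-0.12,-0.42,-0.21,0.01,-0.07,-1],[0.25,-0.1,-0.42,-0.21,0.02,-0.08,-1],[0.24,-0.09,-0.42,-0.21,0.02,-0.07,-1],[0.25,-0.08,-0.42,-0.21,0.01,-0.08,-1]]
[[0.25,-0.07,-0.42,-0.21,0.02,-0.07,-1],[0.25,-0.05,-0.42,-0.21,0.02,-0.08,-1],[0.25,-0.05,-0.42,-0.21,0.01,-0.08,-1],[0.25,-0.03,-0.43,-0.21,0.02,-0.07,-1],[0.25,-0.03,-0.42,-0.21,0.02,-0.08,-1]]
[[0.26,-0.01,-0.42,-0.21,0.01,-0.07,-1],[0.25,0.0,-0.43,-0.21,0.02,-0.08,-1],[0.25,0.01,-0.42,-0.21,0.02,-0.07,-1],[0.26,0.03,-0.42,-0.21,0.02,-0.08,-1],[0.26,0.03,-0.42,-0.21,0.01,-0.08,-1]]
[[0.25,0.05,-0.42,-0.21,0.02,-0.07,-1],[0.26,0.05,-0.42,-0.21,0.02,-0.08,-1],[0.26,0.07,-0.42,-0.21,0.01,-0.07,-1],[0.25,0.08,-0.41,-0.21,0.02,-0.08,-1],[0.26,0.09,-0.42,-0.21,0.02,-0.07,-1]]
dist mm 232.0 turn 0.0
[[0.74,0.08,0.21,0.0,-0.0,-0.0,-1],[0.75,0.08,0.22,0.0,-0.0,-0.0,-1],[0.74,0.07,0.21,0.0,-0.0,-0.0,-1],[0.74,0.08,0.21,0.0,-0.0,-0.0,-1],[0.74,0.08,0.22,0.0,-0.0,-0.0,-1]]
[[0.75,0.08,0.21,0.0,-0.0,-0.0,-1],[0.74,0.07,0.21,0.0,-0.0,-0.0,-1],[0.74,0.08,0.22,0.0,-0.0,-0.0,-1],[0.74,0.08,0.21,0.0,-0.0,-0.0,-1],[0.75,0.08,0.21,0.0,-0.0,-0.0,-1]]
```

>>> {"api": "jog_arm", "payload": {
  "increments": [
    [[0.24,-0.12,-0.41,-0.21,0.02,-0.08,-1],[0.24,-0.12,-0.42,-0.21,0.01,-0.07,-1],[0.25,-0.1,-0.42,-0.21,0.02,-0.08,-1],[0.24,-0.09,-0.42,-0.21,0.02,-0.07,-1],[0.25,-0.08,-0.42,-0.21,0.01,-0.08,-1]]
  ]
}}

```text
time: 22.68
tool_pos: [0.4794, -0.3113, 0.1854]
tcp_rot: [2.18, 2.153, 0.122]
wrist_force: [1.2, -0.8, -0.8]
width: 0.175
grip_force: 42.2
```

>>> {"api": "jog_arm", "payload": {
  "increments": [
    [[0.25,-0.07,-0.42,-0.21,0.02,-0.07,-1],[0.25,-0.05,-0.42,-0.21,0.02,-0.08,-1],[0.25,-0.05,-0.42,-0.21,0.01,-0.08,-1],[0.25,-0.03,-0.43,-0.21,0.02,-0.07,-1],[0.25,-0.03,-0.42,-0.21,0.02,-0.08,-1]]
  ]
}}

```text
time: 23.1
tool_pos: [0.4627, -0.274, 0.2472]
tcp_rot: [2.08, 2.139, 0.243]
wrist_force: [-0.1, 0.4, -0.0]
width: 0.182
grip_force: 42.1
```

>>> {"api": "jog_arm", "payload": {
  "increments": [
    [[0.26,-0.01,-0.42,-0.21,0.01,-0.07,-1],[0.25,0,-0.43,-0.21,0.02,-0.08,-1],[0.25,0.01,-0.42,-0.21,0.02,-0.07,-1],[0.26,0.03,-0.42,-0.21,0.02,-0.08,-1],[0.26,0.03,-0.42,-0.21,0.01,-0.08,-1]]
  ]
}}

```text
time: 23.52
tool_pos: [0.4463, -0.2366, 0.3091]
tcp_rot: [1.978, 2.119, 0.356]
wrist_force: [0.7, -0.1, 0.4]
width: 0.181
grip_force: 42.1
```

>>> {"api": "jog_arm", "payload": {
  "increments": [
    [[0.25,0.05,-0.42,-0.21,0.02,-0.07,-1],[0.26,0.05,-0.42,-0.21,0.02,-0.08,-1],[0.26,0.07,-0.42,-0.21,0.01,-0.07,-1],[0.25,0.08,-0.41,-0.21,0.02,-0.08,-1],[0.26,0.09,-0.42,-0.21,0.02,-0.07,-1]]
  ]
}}

```text
time: 23.93
tool_pos: [0.4296, -0.1995, 0.3712]
tcp_rot: [1.876, 2.093, 0.465]
wrist_force: [-0.5, 0.3, 0.4]
width: 0.173
grip_force: 42.2
```

>>> {"api": "jog_arm", "payload": {
  "increments": [
    [[0.74,0.08,0.21,0,0,0,-1],[0.75,0.08,0.22,0,0,0,-1],[0.74,0.07,0.21,0,0,0,-1],[0.74,0.08,0.21,0,0,0,-1],[0.74,0.08,0.22,0,0,0,-1]]
  ]
}}

```text
time: 24.35
tool_pos: [0.4417, -0.0859, 0.3464]
tcp_rot: [1.877, 2.092, 0.465]
wrist_force: [0.4, 0.5, -1.6]
width: 0.178
grip_force: 42.2
```

>>> {"api": "jog_arm", "payload": {
  "increments": [
    [[0.75,0.08,0.21,0,0,0,-1],[0.74,0.07,0.21,0,0,0,-1],[0.74,0.08,0.22,0,0,0,-1],[0.74,0.08,0.21,0,0,0,-1],[0.75,0.08,0.21,0,0,0,-1]]
  ]
}}

```text
time: 24.77
tool_pos: [0.4537, 0.0277, 0.3223]
tcp_rot: [1.877, 2.092, 0.466]
wrist_force: [0.7, 0.7, -1.1]
width: 0.177
grip_force: 42.2
```

```bash
python3 st.py; python3 - <<'E'
from h import *
im,X=cloud('scene'); Y=X-deckpt(PC[0],PC[1],0); h=Y@NZ;a=Y@EX;b=Y@EY
kk=(np.abs(h-.10)<.02)&(np.hypot(a,b)<.075); print(np.percentile(h[kk],50),np.percentile(a[kk],[1,99]),np.percentile(b[kk],[1,99]))
E
python3 st.py
```

```text
deck pos mm [ -0.    2.  183.3] tooly az 0.0 z.n -1.0 F deck [ 0.2  0.6 -1.3] in tool frame x,y: [   1.9    0.4 -183.3] t 24.7667 grip 42.24331498146057 0.1765603650006766
0.1015050929740203 [-0.04840093  0.04917096] [-0.04626239  0.04993238]
deck pos mm [ -0.6   5.  182.2] tooly az 0.0 z.n -1.0 F deck [-0.7  2.  -1.7] in tool frame x,y: [   5.6   -0.4 -182.2] t 24.8167 grip 42.18610346317291 0.17386311380281053
```

>>> {"api": "jog_arm", "payload": {
  "increments": [
    [[0,0,0,0,0,0,-1],[0,0,0.2,0,0,0,-1],[0,0,0.2,0,0,0,-1],[0,0,0.2,0,0,0,-1],[0,0,0.2,0,0,0,-1]]
  ]
}}

```text
time: 25.23
tool_pos: [0.4645, 0.0266, 0.2992]
tcp_rot: [1.88, 2.091, 0.464]
wrist_force: [0.5, -0.1, 0.2]
width: 0.179
grip_force: 42.2
```

```bash
python3 st.py
```

```text
deck pos mm [-2.000e-01 -1.000e-01  1.577e+02] tooly az -0.1 z.n -1.0 F deck [ 0.5 -0.1 -0. ] in tool frame x,y: [  -0.4   -0.  -157.7] t 25.2333 grip 42.182486057281494 0.1789566301723145
```

>>> {"api": "jog_arm", "payload": {
  "increments": [
    [[-0.02,0,0.04,0,0,0,-1],[-0.02,0,0.04,0,0,0,-1],[0,0,0.04,0,0,0,-1],[0,0,0.04,0,0,0,-1],[0,0,0,0,0,0,-1]]
  ]
}}

```text
time: 25.65
tool_pos: [0.4666, 0.0265, 0.2953]
tcp_rot: [1.878, 2.093, 0.465]
wrist_force: [-0.6, -0.1, -1.0]
width: 0.18
grip_force: 42.2
```

```bash
python3 st.py
```

```text
deck pos mm [  0.   -0.5 153.4] tooly az -0.0 z.n -1.0 F deck [-0.9  0.  -0.6] in tool frame x,y: [  -0.6    0.2 -153.4] t 25.65 grip 42.18520939350128 0.17999406209081703
```

>>> {"api": "jog_arm", "payload": {
  "increments": [
    [[0,0,0.04,0,0,0,-1],[0,0,0.04,0,0,0,-1],[0,0,0,0,0,0,-1],[0,0,0,0,0,0,-1],[0,0,0,0,0,0,-1]]
  ]
}}

```text
time: 26.07
tool_pos: [0.4675, 0.0268, 0.2935]
tcp_rot: [1.878, 2.093, 0.465]
wrist_force: [-0.0, -0.1, 1.4]
width: 0.174
grip_force: 42.4
```

```bash
python3 st.py
```

```text
deck pos mm [  0.2  -0.3 151.3] tooly az 0.0 z.n -1.0 F deck [ 0.6 -0.1  1.3] in tool frame x,y: [  -0.4    0.4 -151.3] t 26.0667 grip 42.40131497383118 0.17364332334559074
```

>>> {"api": "jog_arm", "payload": {
  "increments": [
    [[0.03,0,0.03,0,0,0,-1],[0,0,0.03,0,0,0,-1],[0,0,0.03,0,0,0,-1],[0,0,0,0,0,0,-1],[0,0,0,0,0,0,-1]]
  ]
}}

```text
time: 26.48
tool_pos: [0.4682, 0.0278, 0.2903]
tcp_rot: [1.879, 2.094, 0.464]
wrist_force: [-2.0, -0.8, -0.8]
width: 0.179
grip_force: 42.0
```

```bash
python3 st.py
```

```text
deck pos mm [ -0.5   0.6 148.1] tooly az 0.0 z.n -1.0 F deck [-2.2 -0.6  0.1] in tool frame x,y: [   0.6   -0.4 -148.1] t 26.4833 grip 41.96041703224182 0.1791290704982373
```

Going in: now 4.5 mm below the height where the other lid stopped, with almost no force.

>>> {"api": "jog_arm", "payload": {
  "increments": [
    [[0,-0.01,0.03,0,0,0,-1],[0,-0.01,0.03,0,0,0,-1],[0,0,0.02,0,0,0,-1],[0,0,0,0,0,0,-1],[0,0,0,0,0,0,-1]]
  ]
}}

```text
time: 26.9
tool_pos: [0.4689, 0.0279, 0.2883]
tcp_rot: [1.878, 2.093, 0.464]
wrist_force: [-2.8, -0.3, 0.4]
width: 0.174
grip_force: 42.2
```

```bash
python3 st.py
```

```text
deck pos mm [ -0.7   0.6 146. ] tooly az 0.0 z.n -1.0 F deck [-2.4  0.   1.5] in tool frame x,y: [   0.5   -0.5 -146. ] t 26.9 grip 42.15666174888611 0.17417772846584442
```

>>> {"api": "jog_arm", "payload": {
  "increments": [
    [[0,0,0.03,0,0,0,-1],[0,0,0.03,0,0,0,-1],[0,0,0,0,0,0,-1],[0,0,0,0,0,0,-1],[0,0,0,0,0,0,-1]]
  ]
}}

```text
time: 27.32
tool_pos: [0.4691, 0.0279, 0.2882]
tcp_rot: [1.878, 2.094, 0.464]
wrist_force: [-14.9, -0.8, 14.1]
width: 0.179
grip_force: 44.5
```

```bash
python3 st.py
```

```text
deck pos mm [ -0.5   0.6 145.8] tooly az 0.0 z.n -1.0 F deck [-7.5  0.8 19.1] in tool frame x,y: [   0.5   -0.4 -145.8] t 27.3167 grip 44.514280557632446 0.1794472348134264
```

It stopped firmly about 7 mm lower, so it should be home. Relieve the force, release and check.

>>> {"api": "jog_arm", "payload": {
  "increments": [
    [[0,-0.03,-0.05,0,0,0,-1],[0,0,0,0,0,0,-0.3],[0,0,0,0,0,0,0.3],[0,0,0,0,0,0,1],[0,0,0,0,0,0,1]]
  ]
}}

```text
time: 27.73
tool_pos: [0.4685, 0.0277, 0.2876]
tcp_rot: [1.878, 2.093, 0.465]
wrist_force: [-0.3, 0.4, -0.4]
width: 0.739
grip_force: 0.0
```

>>> {"api": "jog_arm", "payload": {
  "increments": [
    [[0,0,0,0,0,0,1],[0,0,-0.2,0,0,0,1],[0,0,-0.6,0,0,0,1],[0,0,-1,0,0,0,1],[0,0,-1,0,0,0,1]]
  ]
}}

```text
time: 28.15
tool_pos: [0.4318, 0.024, 0.3635]
tcp_rot: [1.88, 2.095, 0.462]
wrist_force: [0.2, 0.3, 0.4]
width: 0.995
grip_force: 0.0
```

>>> {"api": "jog_arm", "payload": {
  "increments": [
    [[0,0,-0.8,0,0,0,1],[-0.6,0,-0.4,0,0,0,1],[-0.9,0,0,0,0,0,1],[-0.9,0,0,0,0,0,1],[-0.9,0,0,0,0,0,1]]
  ]
}}

```text
time: 28.57
tool_pos: [0.4283, -0.0769, 0.398]
tcp_rot: [1.875, 2.092, 0.466]
wrist_force: [0.3, -0.0, -0.1]
width: 1.002
grip_force: 0.0
```

>>> {"api": "jog_arm", "payload": {
  "increments": [
    [[-0.9,0,0,0,0,0,1],[-0.9,0,0,0,0,0,1],[-0.9,0,0,0,0,0,1],[0,0,0,0,0,0,1],[0,0,0,0,0,0,1]]
  ]
}}

```text
time: 28.98
tool_pos: [0.437, -0.1579, 0.3966]
tcp_rot: [1.882, 2.09, 0.464]
wrist_force: [-0.5, 0.9, 0.3]
width: 1.0
grip_force: 0.0
```

```bash
python3 st.py; python3 - <<'E'
from h import *
for n in('scene','top'):
    im,X=cloud(n); Y=X-deckpt(PC[0],PC[1],0); h=Y@NZ;a=Y@EX;b=Y@EY
    d0=(np.abs(h)<.008)&(np.abs(b)<.11)&(a<-.06)&(a>-.1)
    k=(np.hypot(a,b)>.022)&(np.hypot(a,b)<.047)&(h>.04)&(h<.09); print(n,'cap h',np.percentile(h[k],[10,50,90]).round(4),'deck',np.median(h[d0]).round(4))
    A=np.c_[a[k],b[k],np.ones(k.sum())]; print('tilt',np.linalg.lstsq(A,h[k],rcond=None)[0].round(3))
    kk=(h>.055)&(h<.08)&(np.hypot(a,b)<.065); print(np.percentile(a[kk],[1,99]).round(3),np.percentile(b[kk],[1,99]).round(3))
    if n=='scene': cv2.imwrite('pics/f8.png',cv2.resize(im[130:380,180:380],(480,600),interpolation=cv2.INTER_CUBIC))
E
```

```text
deck pos mm [  -1.9 -180.6  266. ] tooly az -0.2 z.n -1.0 F deck [-0.2  0.9  0.4] in tool frame x,y: [-181.    -1.1 -265.8] t 28.9833 grip 0.0 1.0000843460619755
scene cap h [0.0566 0.0643 0.0669] deck -0.0004
tilt [-0.064  0.06   0.064]
[-0.05   0.047] [-0.047  0.049]
top cap h [0.0605 0.0652 0.0698] deck 0.0003
tilt [0.003 0.003 0.065]
[-0.05   0.046] [-0.046  0.049]
```

View pics/f8.png

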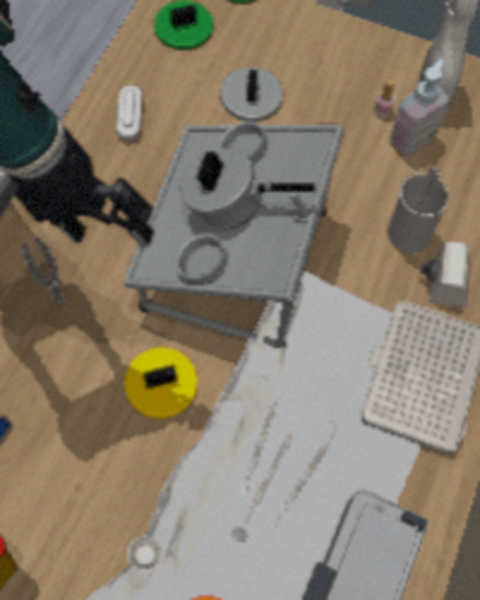

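The lid sits flush on the middle pan at (215,180). Its cap is 65 mm above the deck, as expected when fully home. The handle at (288,187) points up the slope to its post, the wrong lid lies flat at (251,92), and the bottle (386,98) and cup (144,553) are still standing.

```bash
python3 -c "
from workcell import bot; print(bot.finish_job())"
```

```text
the job is handed in; nothing more can be done
None
```

The job is handed in: the handle was swung up to its stop, the right-hand lid is fully home in the middle pan, and the left-hand lid, which did not fit, lies flat, grip up, on the worktop.

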